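Load the lidded charging box

ROBOT

A 6-joint arm with a two-finger parallel gripper is mounted at the origin on the work surface; the furniture and walls round the work are solid. World frame = base frame: x ahead of the robot, y to its left, z up, the work surface at z = 0. Lengths are in m, angles in rad, forces in N, time in s.
With the tool pointing down it reaches from about 0.375 to 0.9 m from the base axis. Payload 3.1 kg.
Tool frame: the origin (TCP) lies at the very end of the fingers, on their centre line; the grasp point (between the pads) lies 19 mm behind it; z points along the fingers, y is the line along which they close (so a half turn about z gives the same grasp; the last joint's range is limited). The gripper opens to 85 mm and grips with 20 to 120 N. Pads are 22 mm wide; open, the fingers measure 114 mm over their backs; the gripper's body (76 mm by 85 mm) begins 54 mm behind the grasp point. The pads swing forward as they close: fully open they stand 13 mm farther back than shut.
Start: joints at [0.995, 0.527, 1.433, -0, 1.181, -0.178], TCP at [0.242, 0.576, 0.211] pointing down, gripper open.
Joint ranges: [-3.08, 3.08], [-0.75, 2.2], [0.22, 2.44], [-1.43, 4.57], [0, 2.65], [-2.85, 2.85]. Speed limits (rad/s): [2.79, 2.79, 3.14, 3.14, 3.14, 3.14].

INTERFACE

Orientations are given as a 3x3 rotation matrix whose columns are the frame's x, y, z axes.
In Python, from cell import monitor, optics, env, nets gives the robot as it stands.
- The arm moves only by the tool move_arm, never from a script. Its argument "moves" is one flat list of numbers, 7 for each row, row after row: the shift along the tool's x, y, z in units of 100 cm (1.0 is 100 cm), then the turn, a rotation vector about the tool's x, y, z in units of 60 degrees (1.0 is 60 degrees), then the opening, from -1 (shut) to 1 (fully open). A call has 1 to 10 rows; each row shifts and turns the commanded pose from where the row before left it, along the tool's axes as they then stand; what a row does not reach is not made up. A row lasts 1/10 s, in which the tool goes at most 50 mm and 8.59 degrees, less where a joint would pass 70% of its speed; a pose out of reach is approached as far as the arm can. A call with a number of a shift or a turn outside -1 to 1 is refused whole. A call with a gripper value outside its range is refused whole. The fingers move at their own pace and stop on an object; "force" is the grip in N (left out, the last holds). Time passes only in rows, so rows that do not move let the fingers close. It gives the time, the measured TCP pose, the force, the opening and the grip force at its end, in the units of the state.
- monitor.get_obs(): the state, without advancing time (a new reading comes with each control period).
- optics.capture(name): name is "scene" or "side" or "wrist"; returns the picture (400x640x3 uint8, blue, green, red); there is no depth.
- optics.camera_info(name): a dict with "fx", "fy", "cx", "cy" (pixels), "world_from_camera" (4x4, takes a point from camera to world coordinates); the wrist camera has in their place "mount" (4x4, takes a point from camera to tool coordinates, whose origin is the TCP and whose axes are the flange's). Camera axes: x right, y down, z forward; pixel columns grow to the right and rows downward; lengths in m; the calibration is good to about 2 mm. A picture is of the moment at which its call begins: read the wrist's pose just before it. camera_info takes no time and is no camera call.
- env.close_job(): hands the job in; it is judged then, once.
Trained networks look in the newest picture that a camera, given by its name, has taken for a name from the list of things; names that differ only in an ending like _2 or _b are one class to them, and where a whole thing is asked for, a point or a joint stands for the part that bears it (a point fixed in the world has none). Each returns a list of dicts, best first, with "conf" (0 to 1); they miss things now and then, are a little off and sometimes report something else, mostly with a low value. They report only what shows in the picture. A call takes as long as a camera call.
- nets.find_in(thing, camera): "xy" ([column, row] in pixels, amid what is visible of it).
- nets.cut_out(thing, camera): "pixels" (400x640 bool, what is visible of it) and "xy" ([column, row] in pixels, amid what is visible of it).
- nets.tip_of(thing, camera): "xy" ([column, row] in pixels: a listed point, or the origin of a listed thing).
The state is a dict: "time_s": time; "q": joint angles; "joint_velocities": joint speeds; "joint_efforts": joint torques, N m; "eef_pos": TCP position; "tcp_rot": TCP orientation; "ft_force": force on the tool from outside, world axes, zero at the start; "wrist_torque": the same for the moment, N m; "finger_gap": opening from 0.0 (shut) to 1.0 (fully open); "finger_force": force on a finger pad.
Only numpy, scipy, OpenCV 4.12 (cv2) and the standard library are available. Lean on these libraries where they do the work, as an engineer would, in place of code of your own. Each camera call takes 0.05 s, during which the arm holds its last target. There are 200 camera calls.

TASK

Open the charging box, flip up its stay and rest the lid against it. Then set each device that stands in front of the box (earbud case, mini speaker, watch head or battery block, whichever are there) on a charging pad of its own, upright and centred so that no edge overhangs the pad; when they are all on, swing the lid back, fold the stay down and shut the lid, with the devices still centred. Leave the other things on the desk where they are.

Things in the scene. Friction and masses are not known exactly. Their poses are not given: they have to be found in the camera images.
- case: dark wooden charging box fixed to the desk, 166 (x) x 300 (y) x 60 mm high without lid, walls 8 mm. Origin under its centre; x points to the hinge side (away from the robot), y to the stay's side (left). Inside, a deck 24 mm above the desk carries three round black pads in a row along y. A hinged clear lid lies on top, its underside 62 mm above the desk
- pad0 (a point): top centre of the left charging pad: a black rubber disc 66 mm across that stands 4 mm above the deck, its top 28 mm above the desk; 18 mm in front of the case's centre and 84 mm left (+y) of the middle pad
- pad1 (a point): top centre of the middle charging pad, like pad0
- pad2 (a point): top centre of the right charging pad, like pad0, 84 mm right (-y) of the middle pad
- lid (a joint): angle of the clear lid (162 x 300 x 6 mm, 0.22 kg) about its hinge at the case's far top edge: 0 shut, pi/2 upright, at most 1.72 where it leans back by itself. Below about 1.5 it falls shut slowly (damped) unless held or propped. Resting against the raised stay it stands at about 1.47
- lid_bar (a point): middle of the lid's pull bar: round, 10 mm thick, 120 mm long along the case's y, level with the lid, 200 mm from the hinge line, 38 mm beyond the lid's free edge, open all round; it turns between the fingers as the lid swings, so it can be held from above all the way from shut to fully back
- lid_hinge (a point): middle of the lid's hinge line, which runs along the case's y (79 mm behind the case's centre, 65 mm above the desk)
- stay (a joint): angle of the stay, a brass rod 9 mm thick, 168 mm long outside the case's left wall: 0 folded level, free end to the rear; it rises rear end first to a stop at 0.70. Light friction (0.06 N m) keeps its angle. Raised, it catches a stud on the lid's left end when the lid comes forward. It can be raised or folded only with the lid fully back (above 1.65)
- stay_knob (a point): grip point on the stay's finger pin: a round pin 10 mm thick pointing left (+y of the case) from the rod, 75 mm from the pivot; its free length is 38 mm, this point 25 mm out from the rod's axis; pinched lightly from above it turns between the fingers
- stay_pivot (a point): pivot of the stay on the left wall (64 mm in front of the case's centre, 156 mm left of it, 47 mm above the desk); the pivot axis runs along the case's y
- earbud_case: device: white rounded earbud case 44 (x) x 34 (y) x 24 mm high; origin at the centre of its underside, z up. Each device may be absent
- speaker: device: grey round mini speaker 49 mm across, 24.5 mm high; origin at the centre of its underside
- watch: device: round watch head without strap, aluminium with black face, 40 mm across, 15 mm high; origin at the centre of its underside
- battery_block: device: white rounded battery block 36 x 36 x 28 mm high; origin at the centre of its underside
- eraser: bystander: eraser 22 x 56 x 12 mm on the left of the desk; leave it where it is
- stapler: bystander: stapler 125 x 34 x 38 mm on the right of the box; leave it where it is

How it is judged:
On the way, in this order (a step that is already met when the one before it is completed fails the run):
1. the lid rests on the raised stay, let go (value of joint lid between 1.3 and 1.53 rad and value of joint stay above 0.58 rad and velocity of joint lid between -0.1 and 0.1 rad/s and contact force between the fingers and case below 0.3 N), for 0.3 s.
2. every device stands centred on a pad of its own, let go, with the lid still propped (value of joint lid between 1.3 and 1.53 rad and value of joint stay above 0.58 rad and velocity of joint lid between -0.1 and 0.1 rad/s and ((horizontal distance between earbud_case and pad0 below 0.008 m and z of earbud_case in the frame of pad0 between -0.004 and 0.004 m) or (horizontal distance between earbud_case and pad1 below 0.008 m and z of earbud_case in the frame of pad1 between -0.004 and 0.004 m) or (horizontal distance between earbud_case and pad2 below 0.008 m and z of earbud_case in the frame of pad2 between -0.004 and 0.004 m)) and angle between each of earbud_case, speaker, watch, battery_block's own z axis and vertical below 0.1 rad and linear speed of each of earbud_case, speaker, watch, battery_block below 0.05 m/s and contact force between the fingers and earbud_case below 0.2 N and ((horizontal distance between speaker and pad0 below 0.008 m and z of speaker in the frame of pad0 between -0.004 and 0.004 m) or (horizontal distance between speaker and pad1 below 0.008 m and z of speaker in the frame of pad1 between -0.004 and 0.004 m) or (horizontal distance between speaker and pad2 below 0.008 m and z of speaker in the frame of pad2 between -0.004 and 0.004 m)) and contact force between the fingers and speaker below 0.2 N and ((horizontal distance between watch and pad0 below 0.008 m and z of watch in the frame of pad0 between -0.004 and 0.004 m) or (horizontal distance between watch and pad1 below 0.008 m and z of watch in the frame of pad1 between -0.004 and 0.004 m) or (horizontal distance between watch and pad2 below 0.008 m and z of watch in the frame of pad2 between -0.004 and 0.004 m)) and contact force between the fingers and watch below 0.2 N and ((horizontal distance between battery_block and pad0 below 0.008 m and z of battery_block in the frame of pad0 between -0.004 and 0.004 m) or (horizontal distance between battery_block and pad1 below 0.008 m and z of battery_block in the frame of pad1 between -0.004 and 0.004 m) or (horizontal distance between battery_block and pad2 below 0.008 m and z of battery_block in the frame of pad2 between -0.004 and 0.004 m)) and contact force between the fingers and battery_block below 0.2 N), for 0.3 s.
At the end, for the whole second after the job is handed in: lid shut (within 0.04 rad), stay folded (below 0.17 rad), every device present upright (within 0.1 rad) and at rest on top of a pad of its own, its centre within 8 mm of the pad's centre; nothing touched by the fingers (value of joint lid below 0.04 rad and value of joint stay below 0.17 rad and contact force between the fingers and case below 0.3 N and ((horizontal distance between earbud_case and pad0 below 0.008 m and z of earbud_case in the frame of pad0 between -0.004 and 0.004 m) or (horizontal distance between earbud_case and pad1 below 0.008 m and z of earbud_case in the frame of pad1 between -0.004 and 0.004 m) or (horizontal distance between earbud_case and pad2 below 0.008 m and z of earbud_case in the frame of pad2 between -0.004 and 0.004 m)) and angle between each of earbud_case, speaker, watch, battery_block's own z axis and vertical below 0.1 rad and linear speed of each of earbud_case, speaker, watch, battery_block below 0.05 m/s and contact force between the fingers and earbud_case below 0.2 N and ((horizontal distance between speaker and pad0 below 0.008 m and z of speaker in the frame of pad0 between -0.004 and 0.004 m) or (horizontal distance between speaker and pad1 below 0.008 m and z of speaker in the frame of pad1 between -0.004 and 0.004 m) or (horizontal distance between speaker and pad2 below 0.008 m and z of speaker in the frame of pad2 between -0.004 and 0.004 m)) and contact force between the fingers and speaker below 0.2 N and ((horizontal distance between watch and pad0 below 0.008 m and z of watch in the frame of pad0 between -0.004 and 0.004 m) or (horizontal distance between watch and pad1 below 0.008 m and z of watch in the frame of pad1 between -0.004 and 0.004 m) or (horizontal distance between watch and pad2 below 0.008 m and z of watch in the frame of pad2 between -0.004 and 0.004 m)) and contact force between the fingers and watch below 0.2 N and ((horizontal distance between battery_block and pad0 below 0.008 m and z of battery_block in the frame of pad0 between -0.004 and 0.004 m) or (horizontal distance between battery_block and pad1 below 0.008 m and z of battery_block in the frame of pad1 between -0.004 and 0.004 m) or (horizontal distance between battery_block and pad2 below 0.008 m and z of battery_block in the frame of pad2 between -0.004 and 0.004 m)) and contact force between the fingers and battery_block below 0.2 N).
It fails at once if the eraser was moved more than 5 cm (distance of eraser from where it was at the start of the episode above 0.05 m).
It fails at once if the stapler was moved more than 5 cm (distance of stapler from where it was at the start of the episode above 0.05 m).
Of earbud_case, speaker, watch, battery_block only 2 to 3 are there at a start; the rules pass over those that are not, and their reading is None.
At some moment in a run one of earbud_case, speaker, watch, battery_block may be knocked a few centimetres aside while the robot is not near it.
Once in a run the grip may slacken for a moment while it holds something.
It also fails if it takes over 210 s, if anything falls off the work surface, if the arm or the gripper's body presses on something with over 40 N, if the wrist force passes 120 N, or if a joint passes its speed limit or range.

## Working session

There is one attempt and no reset: what is moved stays moved. The work goes in short steps, Python scripts to look and compute and a tool call to move; the robot and the scene stay as the last step left them, time stands still between calls to the robot, and variables do not carry over. Pictures are saved under pics/ and viewed, at most 14 in all, crops included, and the job is handed in when it is done.

Besides the shell and the picture viewer there is one more tool, called after "Emit:" as name(argument=value, ...) on one line, values as JSON. move_arm: Moves the arm, as the interface text tells. Its arguments: {"type":"object","properties":{"moves":{"type":"array","items":{"type":"number","minimum":-1,"maximum":1}},"force":{"type":"number"}},"required":["moves"]}

```bash
mkdir -p pics; cat > h.py <<'E'
import numpy as np, cv2
from cell import monitor, optics, env, nets
def cam(n, obs=None):
    c=optics.camera_info(n)
    if 'world_from_camera' in c: T=np.array(c['world_from_camera'])
    else:
        o=obs or monitor.get_obs(); W=np.eye(4); W[:3,:3]=o['tcp_rot']; W[:3,3]=o['eef_pos']; T=W@np.array(c['mount'])
    return c,T
def ray(n,xy,obs=None):
    c,T=cam(n,obs); d=T[:3,:3]@np.array([(xy[0]-c['cx'])/c['fx'],(xy[1]-c['cy'])/c['fy'],1]); return T[:3,3],d/np.linalg.norm(d)
def onz(n,xy,z,obs=None):
    o,d=ray(n,xy,obs); return o+d*(z-o[2])/d[2]
def tri(rays):
    A=np.zeros((3,3));b=np.zeros(3)
    for o,d in rays:
        P=np.eye(3)-np.outer(d,d);A+=P;b+=P@o
    p=np.linalg.solve(A,b); return p,[np.linalg.norm((np.eye(3)-np.outer(d,d))@(p-o)) for o,d in rays]
def proj(n,p,obs=None):
    c,T=cam(n,obs); q=np.linalg.inv(T)@np.r_[p,1]; return np.array([c['fx']*q[0]/q[2]+c['cx'],c['fy']*q[1]/q[2]+c['cy']])
def st():
    o=monitor.get_obs(); print('t',o['time_s'],'p',np.round(o['eef_pos'],4),'gap',o['finger_gap'],'F',np.round(o['ft_force'],1),'ff',o['finger_force']); return o
E
python3 - <<'E'
from h import *
o=st();print(np.round(o['tcp_rot'],3))
for n in ['scene','side','wrist']:
    im=optics.capture(n);cv2.imwrite(f'pics/{n}0.png',im);c,T=cam(n,o);print(n,c['fx'],np.round(T,3).tolist())
R={}
for t in ['pad0','pad1','pad2','lid_bar','lid_hinge','stay_knob','stay_pivot','case','earbud_case','speaker','watch','battery_block','eraser','stapler']:
    rs=[]
    for n in ['scene','side']:
        r=nets.tip_of(t,n)[:1]
        if r: print(t,n,np.round(r[0]['xy'],1),round(r[0]['conf'],2)); 
        if r and r[0]['conf']>.3: rs.append(ray(n,r[0]['xy']))
    if len(rs)==2: p,e=tri(rs);print('   ',t,np.round(p,4),np.round(e,4))
E
```

```text
t 0.0 p [0.2417 0.5756 0.2101] gap 0.9998391314312864 F [-0.2 -0.7  0.2] ff 0.0
[[-0.922  0.387 -0.001]
 [ 0.387  0.922 -0.002]
 [ 0.    -0.002 -1.   ]]
scene 369.98423159333197 [[-0.817, -0.438, 0.375, 0.236], [-0.576, 0.602, -0.553, 0.433], [0.016, -0.668, -0.744, 0.7], [0.0, 0.0, 0.0, 1.0]]
side 438.0018192091273 [[0.925, -0.152, 0.349, 0.169], [-0.38, -0.406, 0.831, -0.935], [0.015, -0.901, -0.434, 0.52], [0.0, 0.0, 0.0, 1.0]]
wrist 277.92792094105215 [[0.387, 0.877, 0.286, 0.166], [0.922, -0.367, -0.123, 0.606], [-0.003, 0.311, -0.95, 0.373], [0.0, 0.0, 0.0, 1.0]]
pad0 scene [327. 200.] 0.79
pad0 side [322.4 196.7] 0.67
    pad0 [ 0.5474 -0.0554  0.0611] [0.0043 0.0043]
pad1 scene [327. 200.] 0.79
pad1 side [322.4 196.7] 0.67
    pad1 [ 0.5474 -0.0554  0.0611] [0.0043 0.0043]
pad2 scene [327. 200.] 0.79
pad2 side [322.4 196.7] 0.67
    pad2 [ 0.5474 -0.0554  0.0611] [0.0043 0.0043]
lid_bar side [294.  206.9] 0.75
lid_hinge scene [297.4 176.8] 0.88
lid_hinge side [370.4 193.2] 0.66
    lid_hinge [ 0.6592 -0.0811  0.0593] [0.0021 0.0021]
stay_knob scene [270.4 232.7] 0.69
stay_knob side [277.5 183.4] 0.37
    stay_knob [0.5306 0.1106 0.0626] [0.0568 0.0568]
stay_pivot scene [303.5 249.5] 0.78
stay_pivot side [295.7 181.5] 0.83
    stay_pivot [0.5204 0.078  0.0469] [0.0017 0.0017]
case scene [318.3 206.2] 0.88
case side [343.2 218.7] 0.62
    case [ 0.5905 -0.0758 -0.0012] [0.0016 0.0016]
earbud_case side [332.8 210.8] 0.54
speaker scene [306.5 219.3] 0.72
speaker side [281.8 268.2] 0.77
    speaker [ 0.5215 -0.0526 -0.0814] [0.0948 0.0948]
battery_block scene [353.5 262.5] 0.73
battery_block side [264.7 212.5] 0.7
    battery_block [0.4223 0.0192 0.0036] [0.0044 0.0044]
eraser scene [274.7 305.9] 0.52
eraser side [280.5 182.3] 0.62
    eraser [ 0.5104  0.1951 -0.0042] [0.0055 0.0055]
stapler scene [364.6 158.8] 0.72
```

```bash
python3 - <<'E'
import cv2
a=cv2.imread('pics/scene0.png')[120:340,200:460];b=cv2.imread('pics/side0.png')[120:320,200:460]
import numpy as np
cv2.imwrite('pics/m0.png',np.vstack([cv2.resize(a,(640,300),interpolation=2) if 0 else cv2.resize(a,None,fx=1.36,fy=1.36),cv2.resize(b,None,fx=1.36,fy=1.36)]))
cv2.imwrite('pics/s0x.png',cv2.resize(a,None,fx=2.7,fy=2.7)); cv2.imwrite('pics/d0x.png',cv2.resize(b,None,fx=2.9,fy=2.9))
E
```

```text
(no output)
```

View pics/s0x.png

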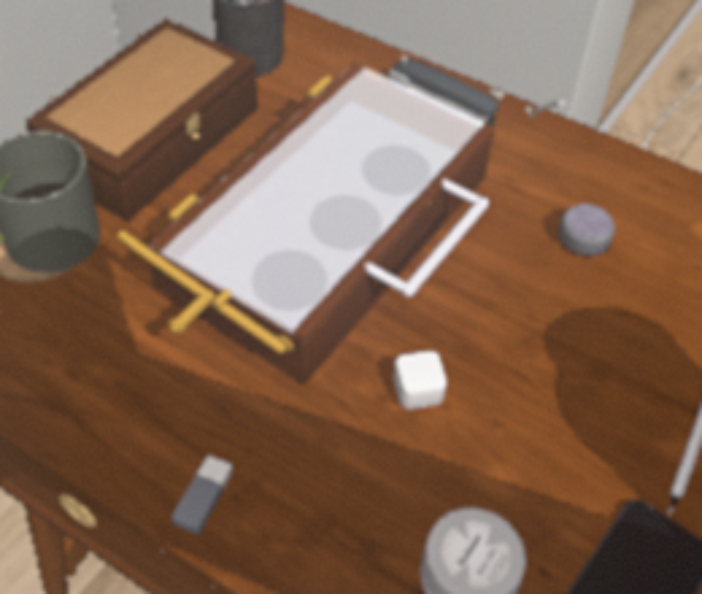

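View pics/d0x.png

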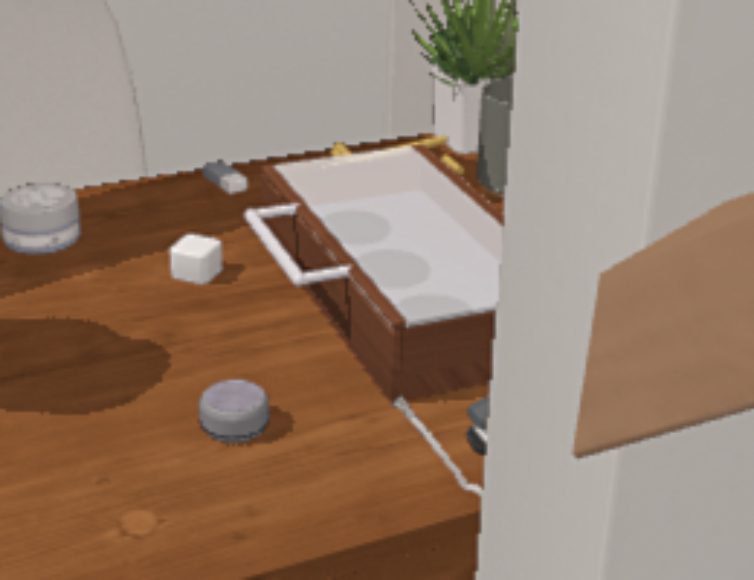

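The pictures show two devices. The battery block is at scene (355,261) / side (267,209), and the grey speaker is at scene (417,205) / side (281,261). The lid bar's middle is at scene (366,211) / side (295,205), and the stay is folded on the left.

```bash
cat >> h.py <<'E'
from scipy.optimize import least_squares
def fitcase(obs, x0=(0.58,-0.078,0)):
    # obs: list of (cam, model pt, pixel, stateobs)
    def P(v,m):
        c,s=np.cos(v[2]),np.sin(v[2]); return np.array([v[0]+c*m[0]-s*m[1],v[1]+s*m[0]+c*m[1],m[2]])
    f=lambda v: np.concatenate([proj(n,P(v,m),o)-px for n,m,px,o in obs])
    r=least_squares(f,x0,loss='soft_l1',f_scale=1.5); return r.x,f(r.x).reshape(-1,2)
def C(v,m):
    c,s=np.cos(v[2]),np.sin(v[2]); return np.array([v[0]+c*m[0]-s*m[1],v[1]+s*m[0]+c*m[1],m[2]])
MP=dict(lid_bar=(-.121,0,.065),lid_hinge=(.079,0,.065),stay_pivot=(-.064,.156,.047),stay_knob=(.011,.181,.047),pad0=(-.018,.084,.028),pad1=(-.018,0,.028),pad2=(-.018,-.084,.028),case=(0,0,0))
E
python3 - <<'E'
from h import *
px=lambda x,y,k:np.array([200+x/k,120+y/k])
O=[('scene',MP['lid_bar'],px(447,247,2.7),0),('side',MP['lid_bar'],px(275,247,2.9),0),
('scene',MP['lid_hinge'],np.array([297.4,176.8]),0),('side',MP['lid_hinge'],np.array([370.4,193.2]),0),
('scene',MP['stay_pivot'],np.array([303.5,249.5]),0),('side',MP['stay_pivot'],np.array([295.7,181.5]),0),
('scene',MP['pad0'],px(290,280,2.7),0),('scene',MP['pad1'],px(345,222,2.7),0),('scene',MP['pad2'],px(396,170,2.7),0),
('side',MP['pad0'],px(355,228,2.9),0),('side',MP['pad1'],px(393,269,2.9),0)]
v,r=fitcase(O);print(v,np.round(r,1).tolist())
for n,a,b in [('spk',px(587,217,2.7),px(234,395,2.9)),('bat',px(420,363,2.7),px(196,246,2.9))]:
    print(n,tri([ray('scene',a),ray('side',b)]))
    print(onz('scene',a,.026),onz('side',b,.026))
for n in ['earbud_case','watch','speaker']:
    for c in ['scene','side']: print(n,c,[(np.round(r['xy']),round(r['conf'],2)) for r in nets.tip_of(n,c)])
E
```

```text
[ 0.58163805 -0.08072354 -0.01667582] [[-0.0, -0.7], [-1.6, -1.2], [-0.8, -2.8], [0.2, -1.5], [0.0, -1.1], [-0.4, 0.5], [-0.3, -0.9], [0.3, -0.7], [0.3, -0.8], [-1.3, -1.6], [-1.7, -1.6]]
spk (array([ 0.38673279, -0.21619759,  0.02479795]), [np.float64(0.0010834969117852692), np.float64(0.0010834969117851118)])
[ 0.38756514 -0.21543848  0.026     ] [ 0.38503502 -0.21831648  0.026     ]
bat (array([0.42600013, 0.01215282, 0.02672634]), [np.float64(0.0016161767612550085), np.float64(0.001616176761254921)])
[0.42787948 0.01123114 0.026     ] [0.42458281 0.01268463 0.026     ]
earbud_case scene []
earbud_case side [(array([333., 211.]), 0.54)]
watch scene []
watch side []
speaker scene [(array([306., 219.]), 0.72), (array([417., 211.]), 0.67)]
speaker side [(array([282., 268.]), 0.77)]
```

Emit:
move_arm(moves=[0, 0, -0.05, 0, 0, 0, 1, 0, 0, -0.05, 0, 0, 0, 1, 0.02, -0.045, 0, 0, 0, -0.14, 1, 0.02, -0.045, 0, 0, 0, -0.14, 1, 0.02, -0.045, 0, 0, 0, -0.14, 1, 0.02, -0.045, 0, 0, 0, -0.14, 1, 0.015, -0.045, 0, 0, 0, -0.14, 1, 0.01, -0.045, 0, 0, 0, -0.14, 1, 0, -0.045, 0, 0, 0, -0.14, 1, 0, -0.045, 0, 0, 0, -0.14, 1])

```text
time_s: 2.85
eef_pos: [0.167, 0.2653, 0.3117]
tcp_rot: [[-0.764, -0.645, 0.001], [-0.645, 0.764, 0.001], [-0.001, -0.0, -1.0]]
ft_force: [1.2, 0.6, -0.3]
finger_gap: 0.999
finger_force: 0.0
```

```bash
cat >> h.py <<'E'
from scipy.spatial.transform import Rotation as Ro
def plan(p, yaw, n=None, v=0.04, start=None):
    """tool down, tool y heading 'yaw' (world rad). prints rows (shift m, turn units)."""
    if start is None:
        o=monitor.get_obs(); R=np.array(o['tcp_rot']); q=np.array(o['eef_pos'])
    else: R,q=start
    y=np.array([np.cos(yaw),np.sin(yaw),0]); z=np.array([0,0,-1.]); T=np.c_[np.cross(y,z),y,z]
    w=(Ro.from_matrix(R.T@T)).as_rotvec(); d=np.array(p)-q
    n=n or int(max(np.ceil(np.linalg.norm(d)/v),np.ceil(np.linalg.norm(w)/.146),1))
    for i in range(n):
        Ri=R@Ro.from_rotvec(w*i/n).as_matrix()
        print(np.round(Ri.T@d/n,4).tolist()+np.round(w/n/(np.pi/3),4).tolist())
    return T,np.array(p)
E
python3 -c "
from h import *
plan((.47,-.05,.28),-.017,n=18)"
```

```text
[-0.0016, -0.0242, 0.0018, 0.0001, 0.0, 0.1214]
[-0.0046, -0.0238, 0.0018, 0.0001, 0.0, 0.1214]
[-0.0076, -0.0231, 0.0018, 0.0001, 0.0, 0.1214]
[-0.0105, -0.0219, 0.0018, 0.0001, 0.0, 0.1214]
[-0.0132, -0.0204, 0.0018, 0.0001, 0.0, 0.1214]
[-0.0157, -0.0186, 0.0018, 0.0001, 0.0, 0.1214]
[-0.0179, -0.0164, 0.0018, 0.0001, 0.0, 0.1214]
[-0.0198, -0.014, 0.0018, 0.0001, 0.0, 0.1214]
[-0.0214, -0.0114, 0.0018, 0.0001, 0.0, 0.1214]
[-0.0227, -0.0086, 0.0018, 0.0001, 0.0, 0.1214]
[-0.0236, -0.0056, 0.0018, 0.0001, 0.0, 0.1214]
[-0.0242, -0.0026, 0.0018, 0.0001, 0.0, 0.1214]
[-0.0243, 0.0005, 0.0018, 0.0001, 0.0, 0.1214]
[-0.024, 0.0036, 0.0018, 0.0001, 0.0, 0.1214]
[-0.0234, 0.0066, 0.0018, 0.0001, 0.0, 0.1214]
[-0.0224, 0.0095, 0.0018, 0.0001, 0.0, 0.1214]
[-0.021, 0.0122, 0.0018, 0.0001, 0.0, 0.1214]
[-0.0193, 0.0148, 0.0018, 0.0001, 0.0, 0.1214]
```

Emit:
move_arm(moves=[-0.0016, -0.0242, 0.0018, 0, 0, 0.1214, 1, -0.0046, -0.0238, 0.0018, 0, 0, 0.1214, 1, -0.0076, -0.0231, 0.0018, 0, 0, 0.1214, 1, -0.0105, -0.0219, 0.0018, 0, 0, 0.1214, 1, -0.0132, -0.0204, 0.0018, 0, 0, 0.1214, 1, -0.0157, -0.0186, 0.0018, 0, 0, 0.1214, 1, -0.0179, -0.0164, 0.0018, 0, 0, 0.1214, 1, -0.0198, -0.014, 0.0018, 0, 0, 0.1214, 1, -0.0214, -0.0114, 0.0018, 0, 0, 0.1214, 1, -0.0227, -0.0086, 0.0018, 0, 0, 0.1214, 1])

```text
time_s: 3.85
eef_pos: [0.3355, 0.0899, 0.2936]
tcp_rot: [[-0.835, 0.55, 0.001], [0.55, 0.835, 0.0], [-0.001, 0.0, -1.0]]
ft_force: [0.8, 0.1, 0.0]
finger_gap: 0.999
finger_force: 0.0
```

Emit:
move_arm(moves=[-0.0236, -0.0056, 0.0018, 0, 0, 0.1214, 1, -0.0242, -0.0026, 0.0018, 0, 0, 0.1214, 1, -0.0243, 0.0005, 0.0018, 0, 0, 0.1214, 1, -0.024, 0.0036, 0.0018, 0, 0, 0.1214, 1, -0.0234, 0.0066, 0.0018, 0, 0, 0.1214, 1, -0.0224, 0.0095, 0.0018, 0, 0, 0.1214, 1, -0.021, 0.0122, 0.0018, 0, 0, 0.1214, 1, -0.0193, 0.0148, 0.0018, 0, 0, 0.1214, 1, 0, 0, 0, 0, 0, 0, 1, 0, 0, 0, 0, 0, 0, 1])

```text
time_s: 4.85
eef_pos: [0.4683, -0.0501, 0.2788]
tcp_rot: [[0.022, 1.0, -0.001], [1.0, -0.022, 0.001], [0.001, -0.001, -1.0]]
ft_force: [-0.2, -0.2, -0.3]
finger_gap: 0.998
finger_force: 0.0
```

```bash
python3 - <<'E'
from h import *
o=st();print(np.round(o['tcp_rot'],3).tolist(),np.round(o['q'],2))
cv2.imwrite('pics/w1.png',optics.capture('wrist'))
v=(.5816,-.0807,-.0167)
for t in list(MP)+['speaker','battery_block']:
    r=nets.tip_of(t,'wrist')
    print(t,[(np.round(a['xy'],1),round(a['conf'],2)) for a in r[:3]], np.round(proj('wrist',C(v,MP[t]),o),1) if t in MP else '')
E
```

```text
t 4.85 p [ 0.4683 -0.0501  0.2788] gap 0.9978946936395454 F [-0.2 -0.2 -0.3] ff 0.0
[[0.022, 1.0, -0.001], [1.0, -0.022, 0.001], [0.001, -0.001, -1.0]] [-0.34  0.23  1.71  0.    1.19 -0.32]
lid_bar [(array([311.4, 190. ]), 0.68)] [313.5 188. ]
lid_hinge [(array([456.5, 189.7]), 0.62), (array([387.8, 177. ]), 0.46)] [455.9 187.4]
stay_pivot [(array([356.8,  71.2]), 0.6)] [356.7  68. ]
stay_knob [(array([415.3,  46.6]), 0.98)] [416.8  46. ]
pad0 [] [385.  124.5]
pad1 [] [381.1 181.1]
pad2 [] [377.6 231.1]
case [(array([386.6, 177.4]), 0.85)] [388.4 176.7]
speaker [(array([273.1, 256.9]), 0.9)] 
battery_block [(array([287.1, 118. ]), 0.78), (array([384., 178.]), 0.15)]
```

View pics/w1.png

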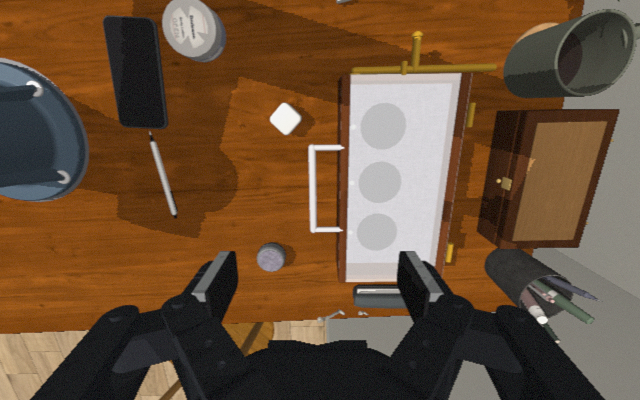

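The wrist view matches the fit. The bar middle is at about (312,189), the pads at (383,126), (381,182) and (377,231), the block at (286,119) turned about 45°, and the speaker at (272,256).

```bash
python3 - <<'E'
from h import *
o=st(); A=np.array
O=[('wrist',MP['lid_bar'],A([312.5,189.]),o),('wrist',MP['stay_knob'],A([415.3,46.6]),o),('wrist',MP['stay_pivot'],A([356.8,71.2]),o),('wrist',MP['lid_hinge'],A([456.5,189.7]),o),
('wrist',MP['pad0'],A([383,126.]),o),('wrist',MP['pad1'],A([381,182.]),o),('wrist',MP['pad2'],A([377,231.5]),o),
('scene',MP['stay_pivot'],A([303.5,249.5]),0),('side',MP['stay_pivot'],A([295.7,181.5]),0),('scene',MP['lid_bar'],A([365.5,211.5]),0)]
v,r=fitcase(O);print(np.round(v,4),np.round(r,1).tolist())
b=C(v,MP['lid_bar']);print('bar',b,tri([ray('wrist',(312.5,189),o),ray('scene',(365.5,211.5)),ray('side',(294.8,205.2))]))
for k in MP: print(k,np.round(C(v,MP[k]),4))
for n,w,a,bb in [('spk',(271,253),(417.4,200.4),(280.7,256)),('bat',(286,118),(355.6,254.4),(267.6,204.8))]:
    print(n,tri([ray('wrist',w,o),ray('scene',a),ray('side',bb)]))
s=plan((b[0],b[1],.12),v[2],n=5)
plan((b[0],b[1],.046),v[2],n=4,start=s)
E
```

```text
t 5.4 p [ 0.4687 -0.05    0.2791] gap 0.9975871184185271 F [ 0.  -0.5  0.2] ff 0.0
[ 0.5816 -0.0825 -0.0169] [[0.6, 0.1], [0.7, 0.9], [-0.7, -1.8], [-1.5, -1.3], [1.3, -0.4], [-0.5, 0.0], [0.1, 0.4], [0.5, -1.7], [-0.2, 0.8], [0.4, -1.2]]
bar [ 0.46058122 -0.08040889  0.065     ] (array([ 0.46146466, -0.08078424,  0.06183522]), [np.float64(0.0018017211284694441), np.float64(0.001207213395041092), np.float64(0.0023685516443004446)])
lid_bar [ 0.4606 -0.0804  0.065 ]
lid_hinge [ 0.6606 -0.0838  0.065 ]
stay_pivot [0.5202 0.0746 0.047 ]
stay_knob [0.5956 0.0983 0.047 ]
pad0 [0.565  0.0018 0.028 ]
pad1 [ 0.5636 -0.0821  0.028 ]
pad2 [ 0.5621 -0.1661  0.028 ]
case [ 0.5816 -0.0825  0.    ]
spk (array([ 0.38644287, -0.21024191,  0.02318844]), [np.float64(0.005953149868027031), np.float64(0.005681648836987942), np.float64(0.0019941867126811483)])
bat (array([0.42523751, 0.01375124, 0.02718133]), [np.float64(0.0022471541016074632), np.float64(0.0025718601032689737), np.float64(0.0015601067900081638)])
[-0.0061, -0.0015, 0.0318, 0.0, 0.0, -0.0012]
[-0.0061, -0.0015, 0.0318, 0.0, 0.0, -0.0012]
[-0.0061, -0.0015, 0.0318, 0.0, 0.0, -0.0012]
[-0.0061, -0.0015, 0.0318, 0.0, 0.0, -0.0012]
[-0.0061, -0.0015, 0.0318, 0.0, 0.0, -0.0012]
[0.0, 0.0, 0.0185, 0.0, 0.0, 0.0]
[0.0, 0.0, 0.0185, 0.0, 0.0, 0.0]
[0.0, 0.0, 0.0185, 0.0, 0.0, 0.0]
[0.0, 0.0, 0.0185, 0.0, 0.0, 0.0]
```

Emit:
move_arm(moves=[-0.0061, -0.0015, 0.0318, 0, 0, 0, -0.3, -0.0061, -0.0015, 0.0318, 0, 0, 0, -0.3, -0.0061, -0.0015, 0.0318, 0, 0, 0, -0.3, -0.0061, -0.0015, 0.0318, 0, 0, 0, -0.3, -0.0061, -0.0015, 0.0318, 0, 0, 0, -0.3, 0, 0, 0.0185, 0, 0, 0, -0.3, 0, 0, 0.0185, 0, 0, 0, -0.3, 0, 0, 0.0185, 0, 0, 0, -0.3, 0, 0, 0.0185, 0, 0, 0, -0.3, 0, 0, 0, 0, 0, 0, -0.3], force=30)

```text
time_s: 6.4
eef_pos: [0.4594, -0.0801, 0.0443]
tcp_rot: [[0.024, 1.0, -0.004], [1.0, -0.024, 0.002], [0.002, -0.004, -1.0]]
ft_force: [-0.4, 0.1, -0.1]
finger_gap: 0.347
finger_force: 0.0
```

Emit:
move_arm(moves=[0, 0, 0, 0, 0, 0, -1, 0, 0, 0, 0, 0, 0, -1, 0, 0, 0, 0, 0, 0, -1, 0, 0, 0, 0, 0, 0, -1, 0, 0, 0, 0, 0, 0, -1], force=30)

```text
time_s: 6.9
eef_pos: [0.4607, -0.0807, 0.0465]
tcp_rot: [[0.023, 1.0, 0.001], [1.0, -0.023, -0.0], [-0.0, 0.001, -1.0]]
ft_force: [-1.5, 0.5, 2.1]
finger_gap: 0.079
finger_force: 28.0
```

```bash
python3 - <<'E'
from h import *
o=st(); print(np.round(o['tcp_rot'],3).tolist())
# arc: hinge -> bar radius .2, lid angle
v=(.5816,-.0825,-.0169)
R=np.array(o['tcp_rot']);p=np.array(o['eef_pos'])
def bar(t): return C(v,(.079-.2*np.cos(t),0,.065+.2*np.sin(t)))
ts=np.linspace(0,1.70,31)
for a,b in zip(ts[:-1],ts[1:]): print(np.round(R.T@(bar(b)-bar(a)),4).tolist())
E
```

```text
t 6.9 p [ 0.4607 -0.0807  0.0465] gap 0.07932760083181375 F [-1.5  0.5  2.1] ff 27.958811223506927
[[0.023, 1.0, 0.001], [1.0, -0.023, -0.0], [-0.0, 0.001, -1.0]]
[-0.0, 0.0003, -0.0113]
[0.0, 0.001, -0.0113]
[0.0, 0.0016, -0.0112]
[0.0, 0.0022, -0.0111]
[0.0, 0.0029, -0.011]
[0.0, 0.0035, -0.0108]
[0.0, 0.0041, -0.0106]
[0.0, 0.0047, -0.0103]
[0.0, 0.0053, -0.01]
[0.0, 0.0058, -0.0097]
[0.0, 0.0064, -0.0094]
[0.0, 0.0069, -0.009]
[0.0, 0.0074, -0.0086]
[0.0, 0.0079, -0.0082]
[0.0, 0.0083, -0.0077]
[0.0001, 0.0087, -0.0072]
[0.0001, 0.0091, -0.0067]
[0.0001, 0.0095, -0.0062]
[0.0001, 0.0098, -0.0056]
[0.0001, 0.0101, -0.0051]
[0.0001, 0.0104, -0.0045]
[0.0001, 0.0106, -0.0039]
[0.0001, 0.0108, -0.0033]
[0.0001, 0.011, -0.0027]
[0.0001, 0.0111, -0.002]
[0.0001, 0.0112, -0.0014]
[0.0001, 0.0113, -0.0008]
[0.0001, 0.0113, -0.0001]
[0.0001, 0.0113, 0.0005]
[0.0001, 0.0113, 0.0012]
```

Emit:
move_arm(moves=[0, 0.0003, -0.0113, 0, 0, 0, -1, 0, 0.001, -0.0113, 0, 0, 0, -1, 0, 0.0016, -0.0112, 0, 0, 0, -1, 0, 0.0022, -0.0111, 0, 0, 0, -1, 0, 0.0029, -0.011, 0, 0, 0, -1, 0, 0.0035, -0.0108, 0, 0, 0, -1, 0, 0.0041, -0.0106, 0, 0, 0, -1, 0, 0.0047, -0.0103, 0, 0, 0, -1, 0, 0.0053, -0.01, 0, 0, 0, -1, 0, 0.0058, -0.0097, 0, 0, 0, -1])

```text
time_s: 7.9
eef_pos: [0.4922, -0.0811, 0.1549]
tcp_rot: [[0.024, 1.0, 0.001], [1.0, -0.024, -0.0], [-0.0, 0.001, -1.0]]
ft_force: [-0.5, -0.1, 0.1]
finger_gap: -0.002
finger_force: 0.0
```

Emit:
move_arm(moves=[0, 0.0064, -0.0094, 0, 0, 0, -1, 0, 0.0069, -0.009, 0, 0, 0, -1, 0, 0.0074, -0.0086, 0, 0, 0, -1, 0, 0.0079, -0.0082, 0, 0, 0, -1, 0, 0.0083, -0.0077, 0, 0, 0, -1, 0, 0.0087, -0.0072, 0, 0, 0, -1, 0, 0.0091, -0.0067, 0, 0, 0, -1, 0, 0.0095, -0.0062, 0, 0, 0, -1, 0, 0.0098, -0.0056, 0, 0, 0, -1, 0, 0.0101, -0.0051, 0, 0, 0, -1])

```text
time_s: 8.9
eef_pos: [0.5767, -0.0832, 0.2273]
tcp_rot: [[0.023, 1.0, -0.0], [1.0, -0.023, 0.0], [0.0, -0.0, -1.0]]
ft_force: [-0.3, 0.3, -0.6]
finger_gap: -0.001
finger_force: 0.0
```

Emit:
move_arm(moves=[0, 0.0104, -0.0045, 0, 0, 0, -1, 0, 0.0106, -0.0039, 0, 0, 0, -1, 0, 0.0108, -0.0033, 0, 0, 0, -1, 0, 0.011, -0.0027, 0, 0, 0, -1, 0, 0.0111, -0.002, 0, 0, 0, -1, 0, 0.0112, -0.0014, 0, 0, 0, -1, 0, 0.0113, -0.0008, 0, 0, 0, -1, 0, 0.0113, 0, 0, 0, 0, -1, 0, 0.0113, 0.0005, 0, 0, 0, -1, 0, 0.0113, 0.0012, 0, 0, 0, -1])

```text
time_s: 9.9
eef_pos: [0.687, -0.0858, 0.2438]
tcp_rot: [[0.023, 1.0, -0.001], [1.0, -0.023, 0.0], [0.0, -0.001, -1.0]]
ft_force: [-0.6, 0.3, -0.1]
finger_gap: -0.001
finger_force: 0.0
```

```bash
python3 - <<'E'
from h import *
o=st()
a=optics.capture('scene');b=optics.capture('side')
cv2.imwrite('pics/c2.png',np.hstack([a[100:320,200:460],b[100:320,200:460]]))
for t in ['lid_bar','battery_block','speaker']:
    for n in ['scene','side']:
        print(t,n,[(np.round(r['xy'],1),round(r['conf'],2)) for r in nets.tip_of(t,n)[:2]])
s=plan((.4606,-.0804,.12),-.0169,n=10)
plan((.4606,-.0804,.042),-.0169,n=4,start=s)
E
```

```text
t 9.9 p [ 0.687  -0.0858  0.2438] gap -0.0010216701323184478 F [-0.6  0.3 -0.1] ff 0.0
lid_bar scene [(array([365.6, 210.8]), 0.65)]
lid_bar side [(array([291.3, 206.5]), 0.76)]
battery_block scene [(array([354.8, 265.5]), 0.62), (array([271.4, 239.1]), 0.55)]
battery_block side [(array([266.8, 213.7]), 0.58)]
speaker scene [(array([327.2, 198.4]), 0.68), (array([417.4, 211.2]), 0.64)]
speaker side [(array([282. , 268.2]), 0.59)]
[0.0, -0.0225, 0.0124, -0.0, -0.0, -0.0006]
[0.0, -0.0225, 0.0124, -0.0, -0.0, -0.0006]
[0.0, -0.0225, 0.0124, -0.0, -0.0, -0.0006]
[0.0001, -0.0225, 0.0124, -0.0, -0.0, -0.0006]
[0.0001, -0.0225, 0.0124, -0.0, -0.0, -0.0006]
[0.0001, -0.0225, 0.0124, -0.0, -0.0, -0.0006]
[0.0001, -0.0225, 0.0124, -0.0, -0.0, -0.0006]
[0.0001, -0.0225, 0.0124, -0.0, -0.0, -0.0006]
[0.0001, -0.0225, 0.0124, -0.0, -0.0, -0.0006]
[0.0001, -0.0225, 0.0124, -0.0, -0.0, -0.0006]
[0.0, 0.0, 0.0195, 0.0, 0.0, 0.0]
[0.0, 0.0, 0.0195, 0.0, 0.0, 0.0]
[0.0, 0.0, 0.0195, 0.0, 0.0, 0.0]
[0.0, 0.0, 0.0195, 0.0, 0.0, 0.0]
```

View pics/c2.png

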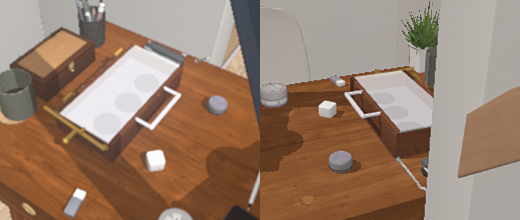

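The lid is shut, with the bar still at scene (366,211), so the grip slipped off. I'll grasp it again, lower and with more force.

Emit:
move_arm(moves=[0, -0.0225, 0.0124, 0, 0, 0, -0.3, 0, -0.0225, 0.0124, 0, 0, 0, -0.3, 0, -0.0225, 0.0124, 0, 0, 0, -0.3, 0, -0.0225, 0.0124, 0, 0, 0, -0.3, 0, -0.0225, 0.0124, 0, 0, 0, -0.3, 0, -0.0225, 0.0124, 0, 0, 0, -0.3, 0, -0.0225, 0.0124, 0, 0, 0, -0.3, 0, -0.0225, 0.0124, 0, 0, 0, -0.3, 0, -0.0225, 0.0124, 0, 0, 0, -0.3, 0, -0.0225, 0.0124, 0, 0, 0, -0.3], force=60)

```text
time_s: 11.3
eef_pos: [0.4605, -0.0806, 0.1201]
tcp_rot: [[0.023, 1.0, 0.001], [1.0, -0.023, -0.001], [-0.001, 0.001, -1.0]]
ft_force: [0.3, -0.2, -0.6]
finger_gap: 0.352
finger_force: 0.0
```

Emit:
move_arm(moves=[0, 0, 0, 0, 0, 0, -0.3, 0, 0, 0.0195, 0, 0, 0, -0.3, 0, 0, 0.0195, 0, 0, 0, -0.3, 0, 0, 0.0195, 0, 0, 0, -0.3, 0, 0, 0.0195, 0, 0, 0, -0.3, 0, 0, 0, 0, 0, 0, -0.3, 0, 0, 0, 0, 0, 0, -0.3])

```text
time_s: 12.0
eef_pos: [0.4626, -0.081, 0.0424]
tcp_rot: [[0.023, 1.0, 0.001], [1.0, -0.023, -0.001], [-0.0, 0.001, -1.0]]
ft_force: [-0.8, 0.1, 0.6]
finger_gap: 0.35
finger_force: 0.0
```

```bash
python3 - <<'E'
from h import *
o=st();print(np.round(o['tcp_rot'],3).tolist())
im=optics.capture('wrist');cv2.imwrite('pics/w3.png',im[100:400,120:520])
print([(np.round(r['xy'],1),round(r['conf'],2)) for r in nets.tip_of('lid_bar','wrist')[:2]],proj('wrist',(.4606,-.0804,.065),o))
E
```

```text
t 12.0 p [ 0.4626 -0.081   0.0424] gap 0.3501847793174284 F [-0.8  0.1  0.6] ff 0.0
[[0.023, 1.0, 0.001], [1.0, -0.023, -0.001], [-0.0, 0.001, -1.0]]
[(array([316.8, 252.9]), 0.92)] [316.58029231 253.51336699]
```

View pics/w3.png

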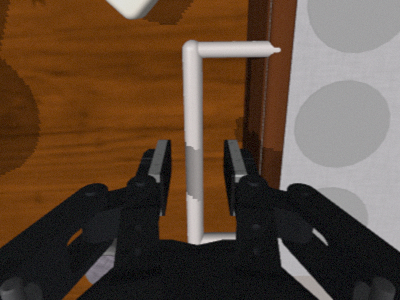

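The bar runs between the open fingers at crop column 195, centred. Closing now.

Emit:
move_arm(moves=[0, 0, 0, 0, 0, 0, -1, 0, 0, 0, 0, 0, 0, -1, 0, 0, 0, 0, 0, 0, -1, 0, 0, 0, 0, 0, 0, -1, 0, 0, 0, 0, 0, 0, -1, 0, 0, 0, 0, 0, 0, -1], force=60)

```text
time_s: 12.7
eef_pos: [0.4607, -0.0807, 0.043]
tcp_rot: [[0.022, 1.0, -0.001], [1.0, -0.022, -0.001], [-0.001, -0.001, -1.0]]
ft_force: [-2.0, -1.2, 5.8]
finger_gap: 0.081
finger_force: 58.8
```

Emit:
move_arm(moves=[0, 0.0003, -0.0113, 0, 0, 0, -1, 0, 0.001, -0.0113, 0, 0, 0, -1, 0, 0.0016, -0.0112, 0, 0, 0, -1, 0, 0, 0, 0, 0, 0, -1])

```text
time_s: 13.1
eef_pos: [0.4635, -0.0808, 0.0773]
tcp_rot: [[0.022, 1.0, -0.0], [1.0, -0.022, -0.001], [-0.001, -0.0, -1.0]]
ft_force: [-3.1, -3.3, -1.1]
finger_gap: 0.08
finger_force: 59.0
```

Emit:
move_arm(moves=[0, 0.0022, -0.0111, 0, 0, 0, -1, 0, 0.0029, -0.011, 0, 0, 0, -1, 0, 0.0035, -0.0108, 0, 0, 0, -1, 0, 0.0041, -0.0106, 0, 0, 0, -1, 0, 0.0047, -0.0103, 0, 0, 0, -1, 0, 0.0053, -0.01, 0, 0, 0, -1, 0, 0.0058, -0.0097, 0, 0, 0, -1])

```text
time_s: 13.8
eef_pos: [0.4896, -0.081, 0.1492]
tcp_rot: [[0.022, 1.0, -0.007], [1.0, -0.022, 0.0], [0.0, -0.007, -1.0]]
ft_force: [-6.3, -2.4, 1.2]
finger_gap: 0.069
finger_force: 58.7
```

Emit:
move_arm(moves=[0, 0.0064, -0.0094, 0, 0, 0, -1, 0, 0.0069, -0.009, 0, 0, 0, -1, 0, 0.0074, -0.0086, 0, 0, 0, -1, 0, 0.0079, -0.0082, 0, 0, 0, -1, 0, 0.0083, -0.0077, 0, 0, 0, -1, 0, 0.0087, -0.0072, 0, 0, 0, -1, 0, 0.0091, -0.0067, 0, 0, 0, -1, 0, 0.0095, -0.0062, 0, 0, 0, -1, 0, 0.0098, -0.0056, 0, 0, 0, -1, 0, 0.0101, -0.0051, 0, 0, 0, -1])

```text
time_s: 14.8
eef_pos: [0.5782, -0.0832, 0.2233]
tcp_rot: [[0.024, 1.0, 0.002], [1.0, -0.024, 0.0], [0.0, 0.002, -1.0]]
ft_force: [-1.1, -0.7, -0.4]
finger_gap: -0.001
finger_force: 0.0
```

Emit:
move_arm(moves=[0, 0.0104, -0.0045, 0, 0, 0, -1, 0, 0.0106, -0.0039, 0, 0, 0, -1, 0, 0.0108, -0.0033, 0, 0, 0, -1, 0, 0.011, -0.0027, 0, 0, 0, -1, 0, 0.0111, -0.002, 0, 0, 0, -1, 0, 0.0112, -0.0014, 0, 0, 0, -1, 0, 0.0113, -0.0008, 0, 0, 0, -1, 0, 0.0113, 0, 0, 0, 0, -1, 0, 0.0113, 0.0005, 0, 0, 0, -1, 0, 0.0113, 0.0012, 0, 0, 0, -1])

```text
time_s: 15.8
eef_pos: [0.6885, -0.0856, 0.2396]
tcp_rot: [[0.023, 1.0, 0.001], [1.0, -0.023, 0.0], [0.0, 0.001, -1.0]]
ft_force: [-0.4, 0.4, -0.1]
finger_gap: 0.001
finger_force: 0.0
```

```bash
cat >> h.py <<'E'
V=(.5816,-.0825,-.0169)
def RT(yaw,tilt=0):
    y=np.array([np.cos(yaw),np.sin(yaw),0]); z=np.array([0,0,-1.]); return np.c_[np.cross(y,z),y,z]@Ro.from_euler('x',-tilt).as_matrix()
def planR(p,T,n,start=None,show=True):
    if start is None:
        o=monitor.get_obs(); R=np.array(o['tcp_rot']); q=np.array(o['eef_pos'])
    else: R,q=start
    w=Ro.from_matrix(R.T@T).as_rotvec(); d=np.array(p)-q
    for i in range(n):
        Ri=R@Ro.from_rotvec(w*i/n).as_matrix()
        if show: print(np.round(Ri.T@d/n,4).tolist()+np.round(w/n/(np.pi/3),3).tolist())
    return T,np.array(p)
E
python3 - <<'E'
from h import *
b=C(V,MP['lid_bar']);T=RT(V[2],np.pi/4);z=T[:,2]
print('A');s=planR(b+(-.045,0,.065),T,9)
print('B');s=planR(b+.017*z,T,5,s)
def bar(t): return C(V,(.079-.2*np.cos(t),0,.065+.2*np.sin(t)))
ts=np.linspace(0,1.70,41);print('C')
for a,c in zip(ts[:-1],ts[1:]): print(np.round(T.T@(bar(c)-bar(a)),4).tolist())
E
```

```text
A
[-0.0001, -0.0303, 0.0121, -0.083, 0.0, -0.001]
[-0.0001, -0.0313, 0.0095, -0.083, 0.0, -0.001]
[-0.0001, -0.032, 0.0067, -0.083, 0.0, -0.001]
[-0.0001, -0.0325, 0.0039, -0.083, 0.0, -0.001]
[-0.0001, -0.0327, 0.0011, -0.083, 0.0, -0.001]
[-0.0, -0.0326, -0.0018, -0.083, 0.0, -0.001]
[-0.0, -0.0324, -0.0046, -0.083, 0.0, -0.001]
[0.0, -0.0318, -0.0074, -0.083, 0.0, -0.001]
[0.0, -0.0311, -0.0102, -0.083, 0.0, -0.001]
B
[0.0002, -0.0028, 0.019, 0.0, 0.0, 0.0]
[0.0002, -0.0028, 0.019, 0.0, 0.0, 0.0]
[0.0002, -0.0028, 0.019, 0.0, 0.0, 0.0]
[0.0002, -0.0028, 0.019, 0.0, 0.0, 0.0]
[0.0002, -0.0028, 0.019, 0.0, 0.0, 0.0]
C
[0.0, 0.0061, -0.0059]
[-0.0, 0.0064, -0.0056]
[0.0, 0.0066, -0.0053]
[-0.0, 0.0068, -0.0051]
[0.0, 0.007, -0.0048]
[-0.0, 0.0072, -0.0045]
[0.0, 0.0074, -0.0041]
[0.0, 0.0076, -0.0038]
[-0.0, 0.0077, -0.0035]
[-0.0, 0.0079, -0.0032]
[-0.0, 0.008, -0.0028]
[0.0, 0.0081, -0.0025]
[-0.0, 0.0082, -0.0021]
[0.0, 0.0083, -0.0018]
[0.0, 0.0084, -0.0014]
[0.0, 0.0084, -0.0011]
[-0.0, 0.0085, -0.0007]
[0.0, 0.0085, -0.0004]
[-0.0, 0.0085, 0.0]
[0.0, 0.0085, 0.0004]
[-0.0, 0.0085, 0.0007]
[0.0, 0.0084, 0.0011]
[-0.0, 0.0084, 0.0014]
[0.0, 0.0083, 0.0018]
[-0.0, 0.0082, 0.0022]
[-0.0, 0.0081, 0.0025]
[-0.0, 0.008, 0.0028]
[0.0, 0.0079, 0.0032]
[-0.0, 0.0077, 0.0035]
[0.0, 0.0076, 0.0038]
[-0.0, 0.0074, 0.0042]
[0.0, 0.0072, 0.0045]
[0.0, 0.007, 0.0048]
[0.0, 0.0068, 0.0051]
[0.0, 0.0066, 0.0053]
[0.0, 0.0064, 0.0056]
[-0.0, 0.0061, 0.0059]
[-0.0, 0.0059, 0.0061]
[0.0, 0.0056, 0.0064]
[-0.0, 0.0053, 0.0066]
```

Emit:
move_arm(moves=[0, -0.0303, 0.0121, -0.083, 0, 0, -0.5, 0, -0.0313, 0.0095, -0.083, 0, 0, -0.5, 0, -0.032, 0.0067, -0.083, 0, 0, -0.5, 0, -0.0325, 0.0039, -0.083, 0, 0, -0.5, 0, -0.0327, 0.0011, -0.083, 0, 0, -0.5, 0, -0.0326, -0.0018, -0.083, 0, 0, -0.5, 0, -0.0324, -0.0046, -0.083, 0, 0, -0.5, 0, -0.0318, -0.0074, -0.083, 0, 0, -0.5, 0, -0.0311, -0.0102, -0.083, 0, 0, -0.5, 0, 0, 0, 0, 0, 0, -0.5])

```text
time_s: 16.8
eef_pos: [0.5027, -0.0627, 0.1647]
tcp_rot: [[-0.02, 0.853, 0.522], [0.998, -0.017, 0.065], [0.064, 0.522, -0.851]]
ft_force: [-0.4, -1.2, 0.4]
finger_gap: 0.256
finger_force: 0.0
```

```bash
python3 - <<'E'
from h import *
o=st();print(np.round(o['tcp_rot'],3).tolist(),np.round(o['q'],2))
b=C(V,MP['lid_bar']);T=RT(V[2],np.pi/4);z=T[:,2]
planR(b+.017*z,T,5)
optics.capture('wrist');print([(np.round(r['xy'],1),round(r['conf'],2)) for r in nets.tip_of('lid_bar','wrist')[:2]],proj('wrist',b,o))
E
```

```text
t 16.8 p [ 0.5027 -0.0627  0.1647] gap 0.2557948001526401 F [-0.4 -1.2  0.4] ff 0.0
[[-0.02, 0.853, 0.522], [0.998, -0.017, 0.065], [0.064, 0.522, -0.851]] [-0.57  0.36  2.2   1.2   0.37 -1.67]
[-0.0049, -0.0167, 0.0156, -0.045, -0.014, -0.002]
[-0.0046, -0.0175, 0.0149, -0.045, -0.014, -0.002]
[-0.0044, -0.0182, 0.0141, -0.045, -0.014, -0.002]
[-0.0042, -0.0188, 0.0133, -0.045, -0.014, -0.002]
[-0.0039, -0.0194, 0.0125, -0.045, -0.014, -0.002]
[(array([220.6, 228.8]), 0.94)] [219.90394031 229.31682277]
```

```bash
python3 - <<'E'
from h import *
planR((.4606,-.0806,.16),RT(V[2]),6)
E
```

```text
[-0.0027, -0.0068, -0.0032, 0.088, -0.011, 0.003]
[-0.0028, -0.007, -0.0026, 0.088, -0.011, 0.003]
[-0.0028, -0.0072, -0.0019, 0.088, -0.011, 0.003]
[-0.0029, -0.0074, -0.0012, 0.088, -0.011, 0.003]
[-0.0029, -0.0074, -0.0005, 0.088, -0.011, 0.003]
[-0.0029, -0.0074, 0.0003, 0.088, -0.011, 0.003]
```

Emit:
move_arm(moves=[-0.0027, -0.0068, -0.0032, 0.088, -0.011, 0.003, -0.3, -0.0028, -0.007, -0.0026, 0.088, -0.011, 0.003, -0.3, -0.0028, -0.0072, -0.0019, 0.088, -0.011, 0.003, -0.3, -0.0029, -0.0074, -0.0012, 0.088, -0.011, 0.003, -0.3, -0.0029, -0.0074, -0.0005, 0.088, -0.011, 0.003, -0.3, -0.0029, -0.0074, 0.0003, 0.088, -0.011, 0.003, -0.3, 0, 0, 0, 0, 0, 0, -0.3])

```text
time_s: 17.6
eef_pos: [0.4752, -0.072, 0.1585]
tcp_rot: [[-0.004, 0.993, 0.117], [1.0, 0.001, 0.028], [0.028, 0.117, -0.993]]
ft_force: [-0.1, -0.3, 0.0]
finger_gap: 0.351
finger_force: 0.0
```

```bash
python3 - <<'E'
from h import *
o=st();print(np.round(o['tcp_rot'],3).tolist(),np.round(o['q'],2))
planR((.4606,-.0806,.041),RT(V[2]),6)
E
```

```text
t 17.6 p [ 0.4752 -0.072   0.1585] gap 0.35120919635491704 F [-0.1 -0.3  0. ] ff 0.0
[[-0.004, 0.993, 0.117], [1.0, 0.001, 0.028], [0.028, 0.117, -0.993]] [-0.43  0.38  1.93  0.11  0.74 -0.52]
[-0.002, -0.0047, 0.0191, 0.019, -0.005, 0.003]
[-0.0019, -0.0043, 0.0192, 0.019, -0.005, 0.003]
[-0.0018, -0.004, 0.0193, 0.019, -0.005, 0.003]
[-0.0017, -0.0036, 0.0194, 0.019, -0.005, 0.003]
[-0.0017, -0.0032, 0.0195, 0.019, -0.005, 0.003]
[-0.0016, -0.0028, 0.0195, 0.019, -0.005, 0.003]
```

Emit:
move_arm(moves=[-0.002, -0.0047, 0.0191, 0.019, -0.005, 0.003, -0.3, -0.0019, -0.0043, 0.0192, 0.019, -0.005, 0.003, -0.3, -0.0018, -0.004, 0.0193, 0.019, -0.005, 0.003, -0.3, -0.0017, -0.0036, 0.0194, 0.019, -0.005, 0.003, -0.3, -0.0017, -0.0032, 0.0195, 0.019, -0.005, 0.003, -0.3, -0.0016, -0.0028, 0.0195, 0.019, -0.005, 0.003, -0.3, 0, 0, 0, 0, 0, 0, -0.3, 0, 0, 0, 0, 0, 0, -0.3], force=110)

```text
time_s: 18.4
eef_pos: [0.4558, -0.0786, 0.0398]
tcp_rot: [[0.018, 1.0, -0.006], [1.0, -0.018, 0.003], [0.003, -0.006, -1.0]]
ft_force: [-0.9, -0.1, -0.1]
finger_gap: 0.349
finger_force: 0.0
```

Emit:
move_arm(moves=[0, 0, 0, 0, 0, 0, -1, 0, 0, 0, 0, 0, 0, -1, 0, 0, 0, 0, 0, 0, -1, 0, 0, 0, 0, 0, 0, -1, 0, 0, 0, 0, 0, 0, -1, 0, 0, 0, 0, 0, 0, -1])

```text
time_s: 19.0
eef_pos: [0.4607, -0.0794, 0.0415]
tcp_rot: [[0.019, 1.0, 0.004], [1.0, -0.019, -0.0], [-0.0, 0.004, -1.0]]
ft_force: [7.6, 4.9, -1.2]
finger_gap: 0.057
finger_force: 108.4
```

Emit:
move_arm(moves=[0, 0.0003, -0.0113, 0, 0, 0, -1, 0, 0.001, -0.0113, 0, 0, 0, -1, 0, 0.0016, -0.0112, 0, 0, 0, -1])

```text
time_s: 19.3
eef_pos: [0.4633, -0.0794, 0.0753]
tcp_rot: [[0.018, 1.0, 0.003], [1.0, -0.018, 0.001], [0.001, 0.003, -1.0]]
ft_force: [8.9, 3.5, -7.8]
finger_gap: 0.058
finger_force: 107.7
```

Emit:
move_arm(moves=[0, 0.0022, -0.0111, 0, 0, 0, -1, 0, 0.0029, -0.011, 0, 0, 0, -1, 0, 0.0035, -0.0108, 0, 0, 0, -1])

```text
time_s: 19.6
eef_pos: [0.4682, -0.0792, 0.1081]
tcp_rot: [[0.018, 1.0, -0.004], [1.0, -0.018, 0.002], [0.002, -0.004, -1.0]]
ft_force: [-0.0, 0.1, 0.3]
finger_gap: -0.004
finger_force: 0.0
```

Emit:
move_arm(moves=[0, 0.0041, -0.0106, 0, 0, 0, -1, 0, 0.0047, -0.0103, 0, 0, 0, -1])

```text
time_s: 19.8
eef_pos: [0.4769, -0.0793, 0.1289]
tcp_rot: [[0.018, 1.0, -0.005], [1.0, -0.018, 0.002], [0.002, -0.005, -1.0]]
ft_force: [0.3, -0.4, 1.0]
finger_gap: 0.003
finger_force: 0.0
```

```bash
python3 - <<'E'
from h import *
s=planR((.4606,-.0806,.12),RT(V[2]),2)
s=planR((.4606,-.0806,.030),RT(V[2]),5,s)
E
```

```text
[-0.0008, -0.0081, 0.0045, -0.002, -0.001, -0.0]
[-0.0008, -0.0081, 0.0045, -0.002, -0.001, -0.0]
[0.0, 0.0, 0.018, 0.0, 0.0, 0.0]
[0.0, 0.0, 0.018, 0.0, 0.0, 0.0]
[0.0, 0.0, 0.018, 0.0, 0.0, 0.0]
[0.0, 0.0, 0.018, 0.0, 0.0, 0.0]
[0.0, 0.0, 0.018, 0.0, 0.0, 0.0]
```

Emit:
move_arm(moves=[-0.0008, -0.0081, 0.0045, 0, 0, 0, -0.3, -0.0008, -0.0081, 0.0045, 0, 0, 0, -0.3, 0, 0, 0, 0, 0, 0, -0.3, 0, 0, 0, 0, 0, 0, -0.3, 0, 0, 0.018, 0, 0, 0, -0.3, 0, 0, 0.018, 0, 0, 0, -0.3, 0, 0, 0.018, 0, 0, 0, -0.3, 0, 0, 0.018, 0, 0, 0, -0.3, 0, 0, 0.018, 0, 0, 0, -0.3, 0, 0, 0, 0, 0, 0, -0.3], force=40)

```text
time_s: 20.8
eef_pos: [0.4582, -0.0798, 0.0264]
tcp_rot: [[0.018, 1.0, -0.011], [1.0, -0.018, 0.005], [0.004, -0.011, -1.0]]
ft_force: [-0.8, -0.1, -0.3]
finger_gap: 0.344
finger_force: 0.0
```

Emit:
move_arm(moves=[0, 0, 0, 0, 0, 0, -1, 0, 0, 0, 0, 0, 0, -1, 0, 0, 0, 0, 0, 0, -1, 0, 0, 0, 0, 0, 0, -1, 0, 0, 0, 0, 0, 0, -1])

```text
time_s: 21.3
eef_pos: [0.4605, -0.0805, 0.0289]
tcp_rot: [[0.018, 1.0, -0.005], [1.0, -0.018, 0.002], [0.002, -0.005, -1.0]]
ft_force: [2.7, 1.8, -0.5]
finger_gap: 0.1
finger_force: 38.9
```

Emit:
move_arm(moves=[0, 0.0002, -0.006, 0, 0, 0, -1, 0, 0.0003, -0.006, 0, 0, 0, -1, 0, 0.0004, -0.006, 0, 0, 0, -1, 0, 0.0005, -0.006, 0, 0, 0, -1])

```text
time_s: 21.7
eef_pos: [0.4618, -0.0805, 0.053]
tcp_rot: [[0.018, 1.0, -0.006], [1.0, -0.018, 0.002], [0.002, -0.006, -1.0]]
ft_force: [4.2, 1.4, -3.2]
finger_gap: 0.098
finger_force: 38.8
```

```bash
python3 - <<'E'
from h import *
o=st()
im=optics.capture('wrist');cv2.imwrite('pics/w4.png',cv2.resize(im[150:370,200:440],None,fx=2.5,fy=2.5))
print(np.round(o['q'],2),np.round(o['eef_pos'],4))
E
```

```text
t 21.7 p [ 0.4618 -0.0805  0.053 ] gap 0.09827342289231401 F [ 4.2  1.4 -3.2] ff 38.84914040565491
[-0.41  0.6   1.95 -0.    0.6  -0.39] [ 0.4618 -0.0805  0.053 ]
```

View pics/w4.png

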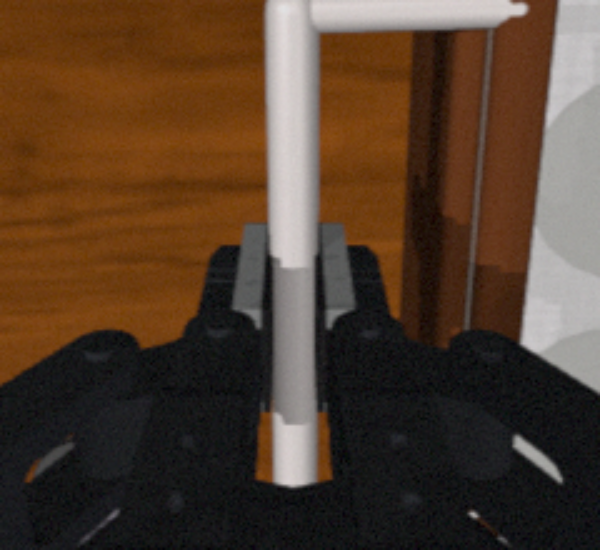

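The bar is held between both pads near their upper edge, with gap 0.098. I'll continue slowly along the arc.

```bash
python3 - <<'E'
from h import *
R=RT(V[2])
def bar(t): return C(V,(.079-.2*np.cos(t),0,.065+.2*np.sin(t)))
ts=np.linspace(.12,1.70,41)
for i,(a,c) in enumerate(zip(ts[:-1],ts[1:])): print(np.round(R.T@(bar(c)-bar(a)),4).tolist()[1:],end='\n' if i%10==9 else ' ')
E
```

```text
[0.0011, -0.0078] [0.0014, -0.0078] [0.0017, -0.0077] [0.002, -0.0076] [0.0023, -0.0076] [0.0026, -0.0075] [0.0029, -0.0073] [0.0032, -0.0072] [0.0035, -0.0071] [0.0038, -0.007]
[0.004, -0.0068] [0.0043, -0.0066] [0.0045, -0.0065] [0.0048, -0.0063] [0.005, -0.0061] [0.0053, -0.0059] [0.0055, -0.0057] [0.0057, -0.0054] [0.0059, -0.0052] [0.0061, -0.005]
[0.0063, -0.0047] [0.0065, -0.0045] [0.0067, -0.0042] [0.0068, -0.0039] [0.007, -0.0037] [0.0071, -0.0034] [0.0073, -0.0031] [0.0074, -0.0028] [0.0075, -0.0025] [0.0076, -0.0022]
[0.0077, -0.0019] [0.0077, -0.0016] [0.0078, -0.0013] [0.0078, -0.001] [0.0079, -0.0007] [0.0079, -0.0004] [0.0079, -0.0001] [0.0079, 0.0002] [0.0079, 0.0006] [0.0079, 0.0009]
```

Emit:
move_arm(moves=[0, 0.0011, -0.0078, 0, 0, 0, -1, 0, 0.0014, -0.0078, 0, 0, 0, -1, 0, 0.0017, -0.0077, 0, 0, 0, -1, 0, 0.002, -0.0076, 0, 0, 0, -1, 0, 0.0023, -0.0076, 0, 0, 0, -1])

```text
time_s: 22.25
eef_pos: [0.47, -0.0806, 0.0913]
tcp_rot: [[0.018, 1.0, -0.007], [1.0, -0.018, 0.003], [0.003, -0.007, -1.0]]
ft_force: [4.7, 1.8, -3.6]
finger_gap: 0.102
finger_force: 38.8
```

Emit:
move_arm(moves=[0, 0.0026, -0.0075, 0, 0, 0, -1, 0, 0.0029, -0.0073, 0, 0, 0, -1, 0, 0.0032, -0.0072, 0, 0, 0, -1, 0, 0.0035, -0.0071, 0, 0, 0, -1, 0, 0.0038, -0.007, 0, 0, 0, -1])

```text
time_s: 22.75
eef_pos: [0.485, -0.0807, 0.127]
tcp_rot: [[0.017, 1.0, -0.01], [1.0, -0.017, 0.003], [0.003, -0.01, -1.0]]
ft_force: [1.3, 0.7, -2.8]
finger_gap: 0.096
finger_force: 38.8
```

Emit:
move_arm(moves=[0, 0.004, -0.0068, 0, 0, 0, -1, 0, 0.0043, -0.0066, 0, 0, 0, -1, 0, 0.0045, -0.0065, 0, 0, 0, -1, 0, 0.0048, -0.0063, 0, 0, 0, -1, 0, 0.005, -0.0061, 0, 0, 0, -1])

```text
time_s: 23.25
eef_pos: [0.5063, -0.0809, 0.1591]
tcp_rot: [[0.017, 1.0, -0.014], [1.0, -0.017, 0.004], [0.004, -0.014, -1.0]]
ft_force: [-6.1, -1.2, 3.4]
finger_gap: 0.096
finger_force: 38.9
```

Emit:
move_arm(moves=[0, 0.0053, -0.0059, 0, 0, 0, -1, 0, 0.0055, -0.0057, 0, 0, 0, -1, 0, 0.0057, -0.0054, 0, 0, 0, -1, 0, 0.0059, -0.0052, 0, 0, 0, -1, 0, 0.0061, -0.005, 0, 0, 0, -1])

```text
time_s: 23.75
eef_pos: [0.5332, -0.0812, 0.1868]
tcp_rot: [[0.017, 1.0, -0.018], [1.0, -0.017, 0.004], [0.004, -0.018, -1.0]]
ft_force: [-10.0, 1.4, 10.7]
finger_gap: 0.097
finger_force: 39.1
```

Emit:
move_arm(moves=[0, 0.0045, -0.0065, 0, 0, 0, -1, 0, 0.0047, -0.0063, 0, 0, 0, -1, 0, 0.0067, -0.0042, 0, 0, 0, -1, 0, 0.0068, -0.0039, 0, 0, 0, -1, 0, 0.007, -0.0037, 0, 0, 0, -1])

```text
time_s: 24.25
eef_pos: [0.5672, -0.0817, 0.2104]
tcp_rot: [[0.017, 1.0, -0.01], [1.0, -0.017, 0.004], [0.004, -0.01, -1.0]]
ft_force: [-3.7, 4.5, 4.8]
finger_gap: 0.098
finger_force: 39.9
```

Emit:
move_arm(moves=[0, 0.0071, -0.0036, 0, 0, 0, -1, 0, 0.0073, -0.0033, 0, 0, 0, -1, 0, 0.0074, -0.003, 0, 0, 0, -1, 0, 0.0075, -0.0027, 0, 0, 0, -1, 0, 0.0076, -0.0024, 0, 0, 0, -1])

```text
time_s: 24.75
eef_pos: [0.6048, -0.0823, 0.2259]
tcp_rot: [[0.017, 1.0, -0.008], [1.0, -0.017, 0.004], [0.004, -0.008, -1.0]]
ft_force: [-2.1, 5.3, 1.4]
finger_gap: 0.098
finger_force: 39.9
```

Emit:
move_arm(moves=[0, 0.0077, -0.0019, 0, 0, 0, -1, 0, 0.0077, -0.0016, 0, 0, 0, -1, 0, 0.0078, -0.0013, 0, 0, 0, -1, 0, 0.0078, -0.001, 0, 0, 0, -1, 0, 0.0079, -0.0007, 0, 0, 0, -1])

```text
time_s: 25.25
eef_pos: [0.6445, -0.083, 0.2328]
tcp_rot: [[0.017, 1.0, -0.006], [1.0, -0.017, 0.004], [0.004, -0.006, -1.0]]
ft_force: [-1.5, 6.0, 3.7]
finger_gap: 0.095
finger_force: 40.5
```

Emit:
move_arm(moves=[0, 0.0079, -0.0004, 0, 0, 0, -1, 0, 0.0079, 0, 0, 0, 0, -1, 0, 0.0079, 0.0003, 0, 0, 0, -1, 0, 0.0079, 0.0006, 0, 0, 0, -1, 0, 0.0079, 0.0009, 0, 0, 0, -1])

```text
time_s: 25.75
eef_pos: [0.6844, -0.0835, 0.231]
tcp_rot: [[0.017, 1.0, -0.005], [1.0, -0.017, 0.004], [0.004, -0.005, -1.0]]
ft_force: [-0.1, 5.0, 3.2]
finger_gap: 0.1
finger_force: 41.3
```

Emit:
move_arm(moves=[0, 0.004, 0.0006, 0, 0, 0, -1, 0, 0, 0, 0, 0, 0, -0.3, 0, 0, 0, 0, 0, 0, -0.3, 0, 0, 0, 0, 0, 0, -0.3, 0, 0, 0, 0, 0, 0, -0.3, 0, 0, 0, 0, 0, 0, -0.3])

```text
time_s: 26.35
eef_pos: [0.6869, -0.0852, 0.2289]
tcp_rot: [[0.018, 1.0, -0.007], [1.0, -0.018, 0.002], [0.002, -0.007, -1.0]]
ft_force: [-0.2, 0.5, -0.5]
finger_gap: 0.348
finger_force: 0.0
```

```bash
python3 - <<'E'
from h import *
o=st()
ims=[optics.capture('scene')[60:320,180:440],optics.capture('side')[60:320,180:440]]
cv2.imwrite('pics/c5.png',np.hstack(ims))
for t in ['lid_bar','stay_knob','stay_pivot']:
  for n in ['scene','side']: print(t,n,[(np.round(r['xy'],1),round(r['conf'],2)) for r in nets.tip_of(t,n)[:1]])
E
```

```text
t 26.35 p [ 0.6869 -0.0852  0.2289] gap 0.3481141556859009 F [-0.2  0.5 -0.5] ff 0.0
lid_bar scene [(array([280.6, 100.6]), 0.94)]
lid_bar side [(array([386.4, 114.5]), 0.84)]
stay_knob scene [(array([272.5, 238.2]), 0.67)]
stay_knob side [(array([319.2, 174.3]), 0.59)]
stay_pivot scene [(array([302.8, 250.3]), 0.85)]
stay_pivot side [(array([296.1, 181.5]), 0.68)]
```

View pics/c5.png

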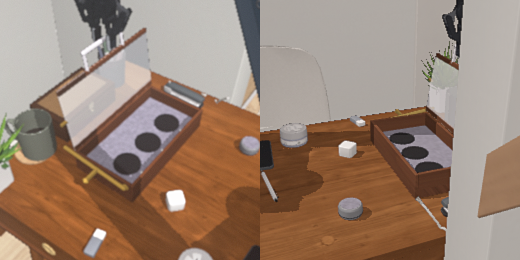

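The lid leans fully back and the three pads are visible. The stay is still folded, with its knob at about scene (271,235). Next is the knob.

```bash
python3 - <<'E'
from h import *
o=monitor.get_obs(); R=np.array(o['tcp_rot'])
s=planR(np.array(o['eef_pos'])+(0,0,.09),R,3)
s=planR(C(V,(.011,.181,.16)),RT(V[2]),8,s)
E
```

```text
[0.0001, -0.0002, -0.03, 0.0, 0.0, 0.0]
[0.0001, -0.0002, -0.03, 0.0, 0.0, 0.0]
[0.0001, -0.0002, -0.03, 0.0, 0.0, 0.0]
[0.0226, -0.0117, 0.02, -0.001, -0.0, -0.0]
[0.0226, -0.0117, 0.02, -0.001, -0.0, -0.0]
[0.0226, -0.0117, 0.02, -0.001, -0.0, -0.0]
[0.0227, -0.0117, 0.0199, -0.001, -0.0, -0.0]
[0.0227, -0.0117, 0.0199, -0.001, -0.0, -0.0]
[0.0227, -0.0118, 0.0199, -0.001, -0.0, -0.0]
[0.0227, -0.0118, 0.0199, -0.001, -0.0, -0.0]
[0.0227, -0.0118, 0.0199, -0.001, -0.0, -0.0]
```

Emit:
move_arm(moves=[0, 0, -0.03, 0, 0, 0, -0.3, 0, 0, -0.03, 0, 0, 0, -0.3, 0, 0, -0.03, 0, 0, 0, -0.3, 0.036, -0.0188, 0, 0, 0, 0, -0.3, 0.036, -0.0188, 0, 0, 0, 0, -0.3, 0.036, -0.0188, 0, 0, 0, 0, -0.3, 0.036, -0.0188, 0.04, 0, 0, 0, -0.3, 0.0373, -0.0188, 0.04, 0, 0, 0, -0.3, 0, 0, 0.04, 0, 0, 0, -0.3, 0, 0, 0.04, 0, 0, 0, -0.3])

```text
time_s: 27.75
eef_pos: [0.6002, 0.0902, 0.1699]
tcp_rot: [[0.015, 1.0, -0.005], [1.0, -0.015, 0.003], [0.002, -0.005, -1.0]]
ft_force: [1.1, -0.3, 0.8]
finger_gap: 0.35
finger_force: 0.0
```

Emit:
move_arm(moves=[0, 0, 0, 0, 0, 0, -0.3, 0, 0, 0, 0, 0, 0, -0.3])

```text
time_s: 27.95
eef_pos: [0.6007, 0.0887, 0.1705]
tcp_rot: [[0.018, 1.0, -0.008], [1.0, -0.018, 0.003], [0.003, -0.008, -1.0]]
ft_force: [0.5, -0.8, 1.6]
finger_gap: 0.348
finger_force: 0.0
```

```bash
python3 - <<'E'
from h import *
o=st()
im=optics.capture('wrist');o=monitor.get_obs();cv2.imwrite('pics/w6.png',im)
for t in ['stay_knob','stay_pivot','pad0','pad1','pad2','battery_block','speaker']:
  print(t,[(np.round(r['xy'],1),round(r['conf'],2)) for r in nets.tip_of(t,'wrist')[:1]],proj('wrist',C(V,MP[t]),o) if t in MP else '')
k=C(V,(.011,.181,.022)); planR(k,RT(V[2]),6)
E
```

```text
t 27.95 p [0.6007 0.0887 0.1705] gap 0.3476177228634651 F [ 0.5 -0.8  1.6] ff 0.0
stay_knob [(array([309.6, 178.3]), 0.95)] [313.08099797 176.48413138]
stay_pivot [] [244.39108666 198.78580074]
pad0 [(array([291.8, 308.1]), 0.69)] [290.2350225  249.48647987]
pad1 [(array([291.8, 308.1]), 0.69)] [292.1343149  306.03036771]
pad2 [(array([291.8, 308.1]), 0.69)] [293.78360342 355.131138  ]
battery_block [(array([181.8, 232.4]), 0.89)] 
speaker [] 
[0.0015, -0.0008, 0.0249, -0.001, -0.0, -0.0]
[0.0015, -0.0008, 0.0249, -0.001, -0.0, -0.0]
[0.0016, -0.0009, 0.0249, -0.001, -0.0, -0.0]
[0.0016, -0.0009, 0.0249, -0.001, -0.0, -0.0]
[0.0016, -0.0009, 0.0249, -0.001, -0.0, -0.0]
[0.0016, -0.0009, 0.0249, -0.001, -0.0, -0.0]
```

View pics/w6.png

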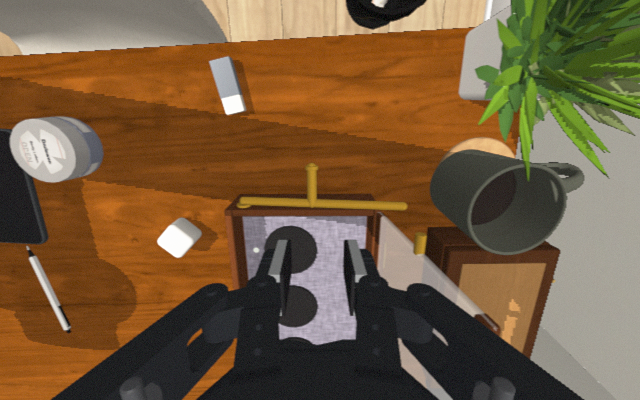

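The stay pin is at (312,165–203) and matches the prediction. The mug is about 12 cm to the right, clear of the gripper.

Emit:
move_arm(moves=[0.0015, -0.0009, 0.0249, 0, 0, 0, -0.3, 0.0015, -0.0009, 0.0249, 0, 0, 0, -0.3, 0.0016, -0.0009, 0.0249, 0, 0, 0, -0.3, 0.0016, -0.0009, 0.0249, 0, 0, 0, -0.3, 0.0016, -0.0009, 0.0249, 0, 0, 0, -0.3, 0.0016, -0.0009, 0.0249, 0, 0, 0, -0.3, 0, 0, 0, 0, 0, 0, -0.3, 0, 0, 0, 0, 0, 0, -0.3], force=25)

```text
time_s: 29.15
eef_pos: [0.5944, 0.0986, 0.0212]
tcp_rot: [[0.018, 1.0, -0.007], [1.0, -0.018, 0.003], [0.003, -0.007, -1.0]]
ft_force: [-0.9, -0.5, 1.1]
finger_gap: 0.351
finger_force: 0.0
```

Emit:
move_arm(moves=[0, 0, 0, 0, 0, 0, -1, 0, 0, 0, 0, 0, 0, -1, 0, 0, 0, 0, 0, 0, -1, 0, 0, 0, 0, 0, 0, -1, 0, 0, 0, 0, 0, 0, -1])

```text
time_s: 29.65
eef_pos: [0.5938, 0.0986, 0.0213]
tcp_rot: [[0.018, 1.0, -0.008], [1.0, -0.017, 0.003], [0.002, -0.008, -1.0]]
ft_force: [-2.6, -0.9, 1.0]
finger_gap: 0.105
finger_force: 25.5
```

```bash
python3 - <<'E'
from h import *
o=st();R=np.array(o['tcp_rot'])
k=lambda t: C(V,(-.064+.075*np.cos(t),.181,.047+.075*np.sin(t)))
ts=np.linspace(0,.70,11)
for a,c in zip(ts[:-1],ts[1:]): print(np.round(R.T@(k(c)-k(a)),4).tolist())
E
```

```text
t 29.65 p [0.5938 0.0986 0.0213] gap 0.10488249233526793 F [-2.6 -0.9  1. ] ff 25.457726418972015
[0.0, -0.0002, -0.0052]
[0.0, -0.0006, -0.0052]
[0.0, -0.001, -0.0052]
[0.0, -0.0013, -0.0051]
[0.0, -0.0017, -0.005]
[0.0, -0.002, -0.0048]
[0.0, -0.0023, -0.0047]
[0.0, -0.0027, -0.0045]
[0.0, -0.003, -0.0043]
[0.0, -0.0033, -0.0041]
```

Emit:
move_arm(moves=[0, -0.0002, -0.0052, 0, 0, 0, -1, 0, -0.0006, -0.0052, 0, 0, 0, -1, 0, -0.001, -0.0052, 0, 0, 0, -1, 0, -0.0013, -0.0051, 0, 0, 0, -1, 0, -0.0017, -0.005, 0, 0, 0, -1])

```text
time_s: 30.15
eef_pos: [0.5875, 0.0986, 0.0465]
tcp_rot: [[0.018, 1.0, -0.011], [1.0, -0.018, 0.003], [0.002, -0.011, -1.0]]
ft_force: [-4.4, -1.2, -4.5]
finger_gap: 0.105
finger_force: 24.3
```

Emit:
move_arm(moves=[0, -0.002, -0.0048, 0, 0, 0, -1, 0, -0.0023, -0.0047, 0, 0, 0, -1, 0, -0.0027, -0.0045, 0, 0, 0, -1, 0, -0.003, -0.0043, 0, 0, 0, -1, 0, -0.0033, -0.0041, 0, 0, 0, -1, 0, 0, 0, 0, 0, 0, -1])

```text
time_s: 30.75
eef_pos: [0.5764, 0.0987, 0.0682]
tcp_rot: [[0.018, 1.0, -0.007], [1.0, -0.018, 0.003], [0.003, -0.007, -1.0]]
ft_force: [0.0, 0.0, -16.2]
finger_gap: 0.099
finger_force: 24.8
```

Emit:
move_arm(moves=[0, 0, 0, 0, 0, 0, -0.3, 0, 0, 0, 0, 0, 0, -0.3, 0, 0, 0, 0, 0, 0, -0.3, 0, 0, -0.03, 0, 0, 0, -0.3, 0, 0, -0.04, 0, 0, 0, -0.3, 0, 0, -0.04, 0, 0, 0, -0.3, 0, 0, 0, 0, 0, 0, -0.3, 0, 0, 0, 0, 0, 0, -0.3])

```text
time_s: 31.55
eef_pos: [0.5785, 0.0986, 0.1814]
tcp_rot: [[0.018, 1.0, -0.002], [1.0, -0.018, 0.003], [0.003, -0.002, -1.0]]
ft_force: [-0.0, 0.4, 0.2]
finger_gap: 0.349
finger_force: 0.0
```

```bash
python3 - <<'E'
from h import *
o=st()
im=optics.capture('wrist');o=monitor.get_obs()
r1=nets.tip_of('stay_knob','wrist')[:1];
k=lambda t: C(V,(-.064+.075*np.cos(t),.181,.047+.075*np.sin(t)))
print(r1[0]['xy'],r1[0]['conf'],[np.round(proj('wrist',k(t),o),1).tolist() for t in (0,.6,.7)])
for n in ['scene','side']:
  optics.capture(n);r=nets.tip_of('stay_knob',n)[:1];
  if r: print(n,r[0]['xy'],r[0]['conf'],[np.round(proj(n,k(t)),1).tolist() for t in (0,.6,.7)])
# lid bar hook: TCP target above/behind bar
def bar(t): return C(V,(.079-.2*np.cos(t),0,.065+.2*np.sin(t)))
print(bar(1.72),bar(1.47))
R=np.array(o['tcp_rot']);p=np.array(o['eef_pos'])
s=planR(p+(0,0,.14),RT(V[2]),4)
s=planR(bar(1.72)+(-.0,0,.06),RT(V[2]),7,s)
s=planR(bar(1.72)+(-.0,0,-.033),RT(V[2]),4,s)
E
```

```text
t 31.55 p [0.5785 0.0986 0.1814] gap 0.34873573607699165 F [-0.   0.4  0.2] ff 0.0
[315.4, 196.5] 0.74 [[336.2, 183.5], [325.1, 194.9], [320.3, 196.8]]
scene [276.3, 226.5] 0.71 [[269.8, 238.4], [272.8, 229.3], [274.2, 228.5]]
side [310.3, 162.5] 0.55 [[318.4, 175.2], [314.1, 161.4], [312.6, 159.6]]
[ 0.69031461 -0.08433745  0.26277795] [ 0.64046645 -0.08349494  0.26398487]
[0.0001, -0.0001, -0.0355, -0.002, -0.001, -0.0]
[0.0001, -0.0, -0.0355, -0.002, -0.001, -0.0]
[0.0001, 0.0, -0.0355, -0.002, -0.001, -0.0]
[0.0, 0.0001, -0.0355, -0.002, -0.001, -0.0]
[-0.0259, 0.0166, -0.0004, 0.0, 0.0, 0.0]
[-0.0259, 0.0166, -0.0004, 0.0, 0.0, 0.0]
[-0.0259, 0.0166, -0.0004, 0.0, 0.0, 0.0]
[-0.0259, 0.0166, -0.0004, 0.0, 0.0, 0.0]
[-0.0259, 0.0166, -0.0004, 0.0, 0.0, 0.0]
[-0.0259, 0.0166, -0.0004, 0.0, 0.0, 0.0]
[-0.0259, 0.0166, -0.0004, 0.0, 0.0, 0.0]
[0.0, 0.0, 0.0232, 0.0, 0.0, 0.0]
[0.0, 0.0, 0.0232, 0.0, 0.0, 0.0]
[0.0, 0.0, 0.0232, 0.0, 0.0, 0.0]
[0.0, 0.0, 0.0232, 0.0, 0.0, 0.0]
```

Emit:
move_arm(moves=[0, 0, -0.0355, 0, 0, 0, -0.2, 0, 0, -0.0355, 0, 0, 0, -0.2, 0, 0, -0.0355, 0, 0, 0, -0.2, 0, 0, -0.0355, 0, 0, 0, -0.2, -0.0259, 0.0166, -0.0004, 0, 0, 0, -0.2, -0.0259, 0.0166, -0.0004, 0, 0, 0, -0.2, -0.0259, 0.0166, -0.0004, 0, 0, 0, -0.2, -0.0259, 0.0166, -0.0004, 0, 0, 0, -0.2, -0.0259, 0.0166, -0.0004, 0, 0, 0, -0.2, -0.0259, 0.0166, -0.0004, 0, 0, 0, -0.2], force=25)

```text
time_s: 32.85
eef_pos: [0.6753, -0.0601, 0.3212]
tcp_rot: [[0.018, 1.0, -0.009], [1.0, -0.018, 0.003], [0.003, -0.009, -1.0]]
ft_force: [0.5, -0.8, 0.1]
finger_gap: 0.397
finger_force: 0.0
```

Emit:
move_arm(moves=[-0.0259, 0.0166, -0.0004, 0, 0, 0, -0.2, 0, 0, 0, 0, 0, 0, -0.2])

```text
time_s: 33.05
eef_pos: [0.6925, -0.0893, 0.3205]
tcp_rot: [[0.022, 1.0, -0.008], [1.0, -0.022, 0.002], [0.001, -0.008, -1.0]]
ft_force: [0.4, 0.1, -0.4]
finger_gap: 0.396
finger_force: 0.0
```

```bash
python3 - <<'E'
from h import *
o=st()
def bar(t): return C(V,(.079-.2*np.cos(t),0,.065+.2*np.sin(t)))
optics.capture('wrist');r=nets.tip_of('lid_bar','wrist')[:1]
if r: print(r[0]['xy'],r[0]['conf'],[np.round(proj('wrist',bar(t),o),1).tolist() for t in (1.6,1.72)])
planR(bar(1.72)+(-.0,0,-.033),RT(V[2]),5)
EE=0
R=RT(V[2]);ts=np.linspace(1.72,1.47,9)
for a,c in zip(ts[:-1],ts[1:]): print(np.round(R.T@(bar(c)-bar(a)),4).tolist())
E
```

```text
t 33.05 p [ 0.6925 -0.0893  0.3205] gap 0.39568637744818597 F [ 0.4  0.1 -0.4] ff 0.0
[317.5, 199.7] 0.6 [[288.1, 201.7], [316.9, 200.8]]
[0.0002, 0.0001, 0.0182, -0.002, -0.001, -0.0]
[0.0002, 0.0, 0.0182, -0.002, -0.001, -0.0]
[0.0002, -0.0, 0.0182, -0.002, -0.001, -0.0]
[0.0002, -0.0, 0.0182, -0.002, -0.001, -0.0]
[0.0003, -0.0001, 0.0182, -0.002, -0.001, -0.0]
[0.0, -0.0062, -0.0008]
[-0.0, -0.0062, -0.0006]
[-0.0, -0.0062, -0.0004]
[-0.0, -0.0062, -0.0002]
[0.0, -0.0062, -0.0001]
[0.0, -0.0062, 0.0001]
[-0.0, -0.0062, 0.0003]
[-0.0, -0.0062, 0.0005]
```

Emit:
move_arm(moves=[0, 0, 0.0182, 0, 0, 0, -0.2, 0, 0, 0.0182, 0, 0, 0, -0.2, 0, 0, 0.0182, 0, 0, 0, -0.2, 0, 0, 0.0182, 0, 0, 0, -0.2, 0, 0, 0.0182, 0, 0, 0, -0.2, 0, 0, 0, 0, 0, 0, -1, 0, 0, 0, 0, 0, 0, -1, 0, 0, 0, 0, 0, 0, -1, 0, 0, 0, 0, 0, 0, -1, 0, 0, 0, 0, 0, 0, -1])

```text
time_s: 34.15
eef_pos: [0.6897, -0.0837, 0.2311]
tcp_rot: [[0.017, 1.0, -0.009], [1.0, -0.017, 0.005], [0.005, -0.009, -1.0]]
ft_force: [-1.2, 4.2, -7.8]
finger_gap: 0.106
finger_force: 25.6
```

Emit:
move_arm(moves=[0, -0.0062, -0.0008, 0, 0, 0, -1, 0, -0.0062, -0.0006, 0, 0, 0, -1, 0, -0.0062, -0.0004, 0, 0, 0, -1, 0, -0.0062, -0.0002, 0, 0, 0, -1, 0, -0.0062, 0, 0, 0, 0, -1, 0, -0.0062, 0, 0, 0, 0, -1, 0, -0.0062, 0.0003, 0, 0, 0, -1, 0, -0.0062, 0.0005, 0, 0, 0, -1, 0, 0, 0, 0, 0, 0, -1])

```text
time_s: 35.05
eef_pos: [0.6401, -0.0832, 0.2333]
tcp_rot: [[0.018, 1.0, -0.007], [1.0, -0.018, 0.004], [0.004, -0.007, -1.0]]
ft_force: [0.7, 5.8, -8.1]
finger_gap: 0.101
finger_force: 24.8
```

Emit:
move_arm(moves=[0, 0, 0, 0, 0, 0, -0.2, 0, 0, 0, 0, 0, 0, -0.2, 0, 0, 0, 0, 0, 0, -0.2, 0, 0, 0, 0, 0, 0, -0.2, 0, 0, -0.03, 0, 0, 0, -0.2, 0, 0, -0.04, 0, 0, 0, -0.2, 0, 0, -0.03, 0, 0, 0, -0.2, 0, 0, 0, 0, 0, 0, -0.2])

```text
time_s: 35.85
eef_pos: [0.6447, -0.0856, 0.3398]
tcp_rot: [[0.018, 1.0, 0.005], [1.0, -0.018, -0.002], [-0.002, 0.005, -1.0]]
ft_force: [1.1, -1.5, 0.8]
finger_gap: 0.398
finger_force: 0.0
```

```bash
python3 - <<'E'
from h import *
o=st()
def bar(t): return C(V,(.079-.2*np.cos(t),0,.065+.2*np.sin(t)))
for n in ['scene','side']:
  im=optics.capture(n);cv2.imwrite(f'pics/{n}7.png',im);r=nets.tip_of('lid_bar',n)[:1]
  print(n,r and (r[0]['xy'],r[0]['conf']),[np.round(proj(n,bar(t)),1).tolist() for t in (1.3,1.47,1.72)])
  for d in ['battery_block','speaker']: print(d,[(np.round(a['xy'],1),round(a['conf'],2)) for a in nets.find_in(d,n)[:3]])
E
```

```text
t 35.85 p [ 0.6447 -0.0856  0.3398] gap 0.39784338137742337 F [ 1.1 -1.5  0.8] ff 0.0
scene ([296.8, 106.4], 0.69) [[314.6, 115.7], [301.6, 107.4], [283.1, 99.6]]
battery_block [(array([352.1, 262.5]), 0.66)]
speaker [(array([430.8, 210.5]), 0.73), (array([311.3, 184.9]), 0.52)]
side ([369.6, 113.8], 0.97) [[355.1, 117.0], [368.7, 113.0], [388.2, 111.7]]
battery_block [(array([316.5, 161.3]), 0.72), (array([268.2, 205.8]), 0.65)]
speaker [(array([269.6, 270.2]), 0.7)]
```

The lid now rests at about 1.5 rad on the stay. The speaker has been knocked aside, to scene (431,210) / side (270,270). The block comes first.

```bash
python3 - <<'E'
from h import *
print(tri([ray('scene',(430.8,209.5)),ray('side',(269.6,269))]), tri([ray('scene',(352.1,262.5)),ray('side',(268.2,207))]))
planR((.425,.014,.20),RT(V[2]),9)
E
```

```text
(array([ 0.35503547, -0.22683639,  0.00644504]), [np.float64(0.0036380991273091074), np.float64(0.0036380991273090844)]) (array([0.42803052, 0.02501007, 0.01283784]), [np.float64(0.0012802512548414982), np.float64(0.0012802512548414872)])
[0.0104, -0.0241, 0.0149, -0.001, -0.0, -0.0]
[0.0104, -0.0241, 0.0149, -0.001, -0.0, -0.0]
[0.0105, -0.0241, 0.0149, -0.001, -0.0, -0.0]
[0.0105, -0.0241, 0.0148, -0.001, -0.0, -0.0]
[0.0105, -0.0241, 0.0148, -0.001, -0.0, -0.0]
[0.0105, -0.0241, 0.0148, -0.001, -0.0, -0.0]
[0.0105, -0.0241, 0.0147, -0.001, -0.0, -0.0]
[0.0105, -0.0242, 0.0147, -0.001, -0.0, -0.0]
[0.0105, -0.0242, 0.0147, -0.001, -0.0, -0.0]
```

Emit:
move_arm(moves=[0.0104, -0.0241, 0.0149, 0, 0, 0, 1, 0.0104, -0.0241, 0.0149, 0, 0, 0, 1, 0.0105, -0.0241, 0.0149, 0, 0, 0, 1, 0.0105, -0.0241, 0.0148, 0, 0, 0, 1, 0.0105, -0.0241, 0.0148, 0, 0, 0, 1, 0.0105, -0.0241, 0.0148, 0, 0, 0, 1, 0.0105, -0.0241, 0.0147, 0, 0, 0, 1, 0.0105, -0.0242, 0.0147, 0, 0, 0, 1, 0.0105, -0.0242, 0.0147, 0, 0, 0, 1, 0, 0, 0, 0, 0, 0, 1])

```text
time_s: 37.25
eef_pos: [0.4192, 0.0162, 0.1996]
tcp_rot: [[0.017, 1.0, -0.017], [1.0, -0.016, 0.005], [0.005, -0.017, -1.0]]
ft_force: [-0.0, -0.1, -0.1]
finger_gap: 0.995
finger_force: 0.0
```

Emit:
move_arm(moves=[0, 0, 0, 0, 0, 0, 1, 0, 0, 0, 0, 0, 0, 1])

```text
time_s: 37.45
eef_pos: [0.4272, 0.0135, 0.2024]
tcp_rot: [[0.018, 1.0, -0.004], [1.0, -0.018, 0.002], [0.002, -0.005, -1.0]]
ft_force: [0.2, -0.0, 0.1]
finger_gap: 1.0
finger_force: 0.0
```

```bash
python3 - <<'E'
from h import *
o=st()
im=optics.capture('wrist');o=monitor.get_obs();cv2.imwrite('pics/w8.png',im)
for t in ['pad0','pad1','pad2','battery_block','speaker','stay_knob']:
  print(t,[(np.round(r['xy'],1),round(r['conf'],2)) for r in nets.tip_of(t,'wrist')[:3]],proj('wrist',C(V,MP[t]),o) if t in MP else '')
r=nets.cut_out('battery_block','wrist')
for a in r[:2]:
    m=a['pixels'].astype(np.uint8);c=cv2.findContours(m,0,2)[0];c=max(c,key=cv2.contourArea)
    P=np.array([onz('wrist',p[0],.014,o)[:2] for p in c],np.float32);b=cv2.minAreaRect(P*1000)
    print(a['conf'],a['xy'],m.sum(),b)
E
```

```text
t 37.45 p [0.4272 0.0135 0.2024] gap 1.000446628736443 F [ 0.2 -0.   0.1] ff 0.0
pad0 [(array([411.4, 295.4]), 0.84), (array([421.1, 243.8]), 0.59)] [429.61529805 182.11986876]
pad1 [(array([411.4, 295.4]), 0.84), (array([421.1, 243.8]), 0.59)] [421.76772262 242.73883631]
pad2 [(array([411.4, 295.4]), 0.84), (array([421.1, 243.8]), 0.59)] [414.94446378 295.44572405]
battery_block [(array([314.4, 171.3]), 0.75), (array([278.2, 322.8]), 0.4)] 
speaker [(array([280.1, 324.1]), 0.67), (array([400.6, 124.1]), 0.59)] 
stay_knob [(array([480.7,  98. ]), 0.57)] [474.67490509  99.22628272]
0.79 [314.6, 171.8] 883 ((422.0329284667969, 13.774862289428711), (41.513797760009766, 38.777320861816406), 45.259552001953125)
```

View pics/w8.png

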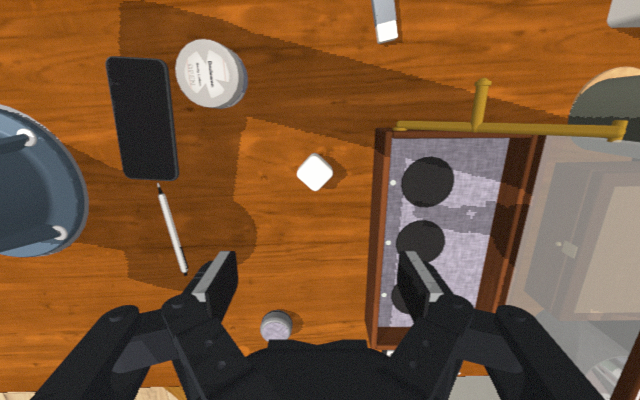

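Picture: the block is a diamond at (315,172), the speaker at (276,325), and the three pads at (428,182), (420,242) and (405,297). I'll grasp the block with the fingers at a 45° heading.

```bash
python3 - <<'E'
from h import *
T=RT(np.radians(45)); s=planR((.4235,.0137,.09),T,6); s=planR((.4235,.0137,.005),T,5,s)
E
```

```text
[-0.0001, -0.0002, 0.0187, -0.001, -0.001, -0.128]
[-0.0001, -0.0002, 0.0187, -0.001, -0.001, -0.128]
[-0.0, -0.0003, 0.0187, -0.001, -0.001, -0.128]
[0.0, -0.0003, 0.0187, -0.001, -0.001, -0.128]
[0.0001, -0.0003, 0.0187, -0.001, -0.001, -0.128]
[0.0002, -0.0003, 0.0187, -0.001, -0.001, -0.128]
[0.0, 0.0, 0.017, 0.0, 0.0, 0.0]
[0.0, 0.0, 0.017, 0.0, 0.0, 0.0]
[0.0, 0.0, 0.017, 0.0, 0.0, 0.0]
[0.0, 0.0, 0.017, 0.0, 0.0, 0.0]
[0.0, 0.0, 0.017, 0.0, 0.0, 0.0]
```

Emit:
move_arm(moves=[0, 0, 0.0187, 0, 0, -0.128, 0.25, 0, 0, 0.0187, 0, 0, -0.128, 0.25, 0, 0, 0.0187, 0, 0, -0.128, 0.25, 0, 0, 0.0187, 0, 0, -0.128, 0.25, 0, 0, 0.0187, 0, 0, -0.128, 0.25, 0, 0, 0.0187, 0, 0, -0.128, 0.25, 0, 0, 0, 0, 0, 0, 0.25, 0, 0, 0, 0, 0, 0, 0.25], force=40)

```text
time_s: 38.65
eef_pos: [0.4246, 0.0144, 0.0897]
tcp_rot: [[-0.706, 0.708, -0.008], [0.708, 0.706, 0.003], [0.007, -0.003, -1.0]]
ft_force: [-0.1, 0.2, 1.2]
finger_gap: 0.623
finger_force: 0.0
```

```bash
python3 - <<'E'
from h import *
o=st(); print(np.round(o['tcp_rot'],3).tolist())
im=optics.capture('wrist');o=monitor.get_obs();cv2.imwrite('pics/w9.png',im)
for a in nets.cut_out('battery_block','wrist')[:1]:
    m=a['pixels'].astype(np.uint8);c=max(cv2.findContours(m,0,2)[0],key=cv2.contourArea)
    for z in (.014,.028):
        P=np.array([onz('wrist',p[0],z,o)[:2] for p in c],np.float32);b=cv2.minAreaRect(P*1000);print(a['conf'],z,b)
print([(r['xy'],r['conf'],onz('wrist',r['xy'],0,o)) for r in nets.tip_of('battery_block','wrist')[:1]])
T=RT(np.radians(45)); planR((.4235,.0137,.005),T,5)
E
```

```text
t 38.65 p [0.4246 0.0144 0.0897] gap 0.6234432291520161 F [-0.1  0.2  1.2] ff 0.0
[[-0.706, 0.708, -0.008], [0.708, 0.706, 0.003], [0.007, -0.003, -1.0]]
0.56 0.014 ((422.6005859375, 13.880636215209961), (38.400142669677734, 42.83126449584961), 45.0634880065918)
0.56 0.028 ((419.3951110839844, 17.15533447265625), (36.15134048461914, 40.322967529296875), 45.06346130371094)
[([316.0, 192.7], 0.79, array([0.41988292, 0.01511623, 0.        ]))]
[0.0001, -0.0003, 0.0171, -0.0, -0.001, -0.0]
[0.0001, -0.0003, 0.0171, -0.0, -0.001, -0.0]
[0.0001, -0.0003, 0.0171, -0.0, -0.001, -0.0]
[0.0001, -0.0003, 0.0171, -0.0, -0.001, -0.0]
[0.0002, -0.0003, 0.0171, -0.0, -0.001, -0.0]
```

Emit:
move_arm(moves=[0.0003, -0.0003, 0.0171, 0, 0, 0, 0.25, 0.0003, -0.0003, 0.0171, 0, 0, 0, 0.25, 0.0003, -0.0003, 0.0171, 0, 0, 0, 0.25, 0.0003, -0.0003, 0.0171, 0, 0, 0, 0.25, 0.0003, -0.0003, 0.0166, 0, 0, 0, 0.25, 0, 0, 0, 0, 0, 0, 0.25])

```text
time_s: 39.4
eef_pos: [0.4216, 0.0147, 0.004]
tcp_rot: [[-0.707, 0.707, -0.009], [0.707, 0.707, 0.003], [0.008, -0.004, -1.0]]
ft_force: [0.6, 0.8, 1.1]
finger_gap: 0.623
finger_force: 0.0
```

Emit:
move_arm(moves=[0, 0, 0, 0, 0, 0, -1, 0, 0, 0, 0, 0, 0, -1, 0, 0, 0, 0, 0, 0, -1, 0, 0, 0, 0, 0, 0, -1, 0, 0, 0, 0, 0, 0, -1, 0, 0, -0.01, 0, 0, 0, -1, 0, 0, -0.03, 0, 0, 0, -1, 0, 0, -0.04, 0, 0, 0, -1, 0, 0, -0.03, 0, 0, 0, -1, 0, 0, 0, 0, 0, 0, -1])

```text
time_s: 40.4
eef_pos: [0.4252, 0.0139, 0.1185]
tcp_rot: [[-0.708, 0.706, 0.002], [0.706, 0.708, 0.001], [-0.001, 0.002, -1.0]]
ft_force: [1.0, -0.6, -0.0]
finger_gap: 0.382
finger_force: 39.9
```

```bash
python3 - <<'E'
from h import *
o=st(); im=optics.capture('wrist');o=monitor.get_obs();cv2.imwrite('pics/w10.png',im)
R=np.array(o['tcp_rot']);p=np.array(o['eef_pos'])
for a in nets.cut_out('battery_block','wrist')[:1]:
    m=a['pixels'].astype(np.uint8);c=max(cv2.findContours(m,0,2)[0],key=cv2.contourArea)
    print(a['conf'],a['xy'],cv2.boundingRect(c))
for z in (.0,): print([(r['xy'],r['conf'],R.T@(onz('wrist',r['xy'],p[2]-.005,o)-p)) for r in nets.tip_of('battery_block','wrist')[:2]])
T=RT(np.radians(45)); q=C(V,MP['pad0']); print(q)
s=planR((q[0],q[1],.125),T,5); s=planR((q[0],q[1],.034),T,5,s)
E
```

```text
t 40.4 p [0.4252 0.0139 0.1185] gap 0.38241511168898706 F [ 1.  -0.6 -0. ] ff 39.87185060977936
0.65 [314.9, 242.8] (286, 209, 63, 70)
[([316.6, 230.6], 0.96, array([ 0.00351566, -0.00206164,  0.00500652]))]
[0.5650221  0.00179219 0.028     ]
[-0.022, 0.0184, -0.0023, -0.001, -0.001, 0.0]
[-0.022, 0.0184, -0.0022, -0.001, -0.001, 0.0]
[-0.022, 0.0184, -0.0022, -0.001, -0.001, 0.0]
[-0.022, 0.0184, -0.0021, -0.001, -0.001, 0.0]
[-0.022, 0.0184, -0.0021, -0.001, -0.001, 0.0]
[0.0, 0.0, 0.0182, 0.0, 0.0, 0.0]
[0.0, 0.0, 0.0182, 0.0, 0.0, 0.0]
[0.0, 0.0, 0.0182, 0.0, 0.0, 0.0]
[0.0, 0.0, 0.0182, 0.0, 0.0, 0.0]
[0.0, 0.0, 0.0182, 0.0, 0.0, 0.0]
```

Emit:
move_arm(moves=[-0.022, 0.0184, -0.0023, 0, 0, 0, -1, -0.022, 0.0184, -0.0022, 0, 0, 0, -1, -0.022, 0.0184, -0.0022, 0, 0, 0, -1, -0.022, 0.0184, -0.0021, 0, 0, 0, -1, -0.024, 0.0184, -0.0021, 0, 0, 0, -1, 0, 0, 0, 0, 0, 0, -1, 0, 0, 0, 0, 0, 0, -1, 0, 0, 0.0182, 0, 0, 0, -1, 0, 0, 0.0182, 0, 0, 0, -1, 0, 0, 0, 0, 0, 0, -1])

```text
time_s: 41.55
eef_pos: [0.5621, 0.0013, 0.085]
tcp_rot: [[-0.708, 0.706, -0.017], [0.706, 0.708, 0.005], [0.015, -0.008, -1.0]]
ft_force: [-0.5, -0.7, -1.6]
finger_gap: 0.385
finger_force: 39.9
```

```bash
python3 - <<'E'
from h import *
o=st(); im=optics.capture('wrist');o=monitor.get_obs();cv2.imwrite('pics/w11.png',im[60:400,120:560])
print([(np.round(proj('wrist',C(V,MP[t]),o),1).tolist()) for t in ('pad0','pad1','pad2')])
print([(np.round(r['xy'],1),round(r['conf'],2)) for r in nets.tip_of('pad0','wrist')[:3]],[(np.round(r['xy'],1),round(r['conf'],2)) for r in nets.tip_of('battery_block','wrist')[:3]])
T=RT(np.radians(45)); q=C(V,MP['pad0'])-.002*T[:,0]
s=planR((q[0],q[1],.034),T,4)
E
```

```text
t 41.55 p [0.5621 0.0013 0.085 ] gap 0.3846367326398714 F [-0.5 -0.7 -1.6] ff 39.92399454116821
[[321.5, 209.4], [254.8, 269.5], [196.8, 321.6]]
[(array([251.5, 269.4]), 0.96), (array([192.5, 321.1]), 0.88), (array([316.4, 210.4]), 0.68)] [(array([317.1, 233. ]), 0.95)]
[-0.0003, 0.0001, 0.0135, -0.001, -0.002, 0.0]
[-0.0002, 0.0001, 0.0135, -0.001, -0.002, 0.0]
[-0.0002, 0.0001, 0.0135, -0.001, -0.002, 0.0]
[-0.0002, 0.0001, 0.0135, -0.001, -0.002, 0.0]
```

View pics/w11.png

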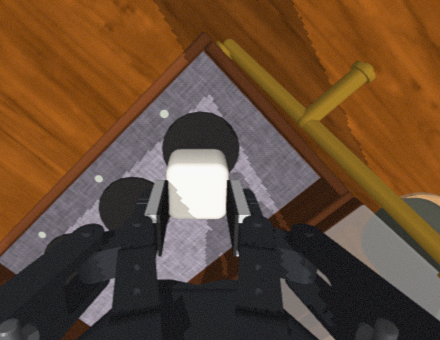

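```bash
python3 - <<'E'
from h import *
o=st(); R=np.array(o['tcp_rot']);p=np.array(o['eef_pos'])
b=onz('wrist',(317.1,233),p[2]-.004,o); print('block',b,'rel tool',R.T@(b-p))
for px in [(251.5,269.4),(192.5,321.1),(316.4,210.4)]: print(onz('wrist',px,.028,o))
print([C(V,MP[t]) for t in ('pad1','pad2','pad0')])
E
```

```text
t 41.7 p [0.5658 0.0006 0.0881] gap 0.3846555717701992 F [-0.2  0.4 -1.6] ff 39.9413126707077
block [0.56298864 0.00100176 0.08407177] rel tool [ 0.00224404 -0.0017304   0.00402488]
[ 0.56460671 -0.08599797  0.028     ]
[ 0.56195656 -0.1712139   0.028     ]
[ 0.56577173 -0.0029601   0.028     ]
[array([ 0.56360257, -0.08219581,  0.028     ]), array([ 0.56218304, -0.16618382,  0.028     ]), array([0.5650221 , 0.00179219, 0.028     ])]
```

```bash
python3 - <<'E'
from h import *
o=st(); print(np.round(o['tcp_rot'],3).tolist())
optics.capture('wrist'); R=np.array(o['tcp_rot']);p=np.array(o['eef_pos'])
for r in nets.tip_of('battery_block','wrist')[:1]:
    b=onz('wrist',r['xy'],p[2]-.004,o); print('block',r['xy'],b,'rel tool',R.T@(b-p))
for r in nets.tip_of('pad0','wrist')[:3]: print(r['xy'],r['conf'],onz('wrist',r['xy'],.028,o))
print([C(V,MP[t]) for t in ('pad0','pad1','pad2')])
optics.capture('scene')
for r in nets.tip_of('pad0','scene')[:3]: print(r['xy'],r['conf'],onz('scene',r['xy'],.028))
optics.capture('side')
for r in nets.tip_of('pad0','side')[:3]: print(r['xy'],r['conf'],onz('side',r['xy'],.028))
E
```

```text
t 41.7 p [0.5658 0.0006 0.0881] gap 0.3846555717701992 F [-0.2  0.4 -1.6] ff 39.9413126707077
[[-0.708, 0.706, -0.008], [0.706, 0.708, 0.003], [0.008, -0.004, -1.0]]
block [317.3, 234.0] [0.56359116 0.00058729 0.08407177] rel tool [ 0.00152478 -0.00159826  0.00401858]
[318.1, 205.5] 0.93 [0.56365276 0.00119338 0.028     ]
[250.0, 265.8] 0.81 [ 0.56116529 -0.08412935  0.028     ]
[array([0.5650221 , 0.00179219, 0.028     ]), array([ 0.56360257, -0.08219581,  0.028     ]), array([ 0.56218304, -0.16618382,  0.028     ])]
[325.8, 201.4] 0.92 [ 0.56826349 -0.07740848  0.028     ]
[347.1, 182.8] 0.77 [ 0.56072096 -0.16272828  0.028     ]
[305.5, 221.7] 0.64 [0.57017192 0.00303399 0.028     ]
[323.0, 196.2] 0.93 [0.57138987 0.00623757 0.028     ]
[332.9, 210.7] 0.74 [ 0.56259614 -0.07720658  0.028     ]
[348.4, 226.7] 0.58 [ 0.56383307 -0.1614426   0.028     ]
```

The wrist view puts the block within 1 mm of pad0's centre, so I'll lower it straight down.

Emit:
move_arm(moves=[0, 0, 0.016, 0, 0, 0, -1, 0, 0, 0.016, 0, 0, 0, -1, 0, 0, 0.013, 0, 0, 0, -1, 0, 0, 0.008, 0, 0, 0, -1, 0, 0, 0, 0, 0, 0, -1, 0, 0, 0, 0, 0, 0, -1])

```text
time_s: 42.65
eef_pos: [0.5664, 0.0006, 0.035]
tcp_rot: [[-0.708, 0.706, -0.007], [0.706, 0.708, 0.003], [0.007, -0.003, -1.0]]
ft_force: [0.2, 1.2, 0.2]
finger_gap: 0.389
finger_force: 39.9
```

Emit:
move_arm(moves=[0, 0, 0, 0, 0, 0, -0.05, 0, 0, 0, 0, 0, 0, 0.1, 0, 0, 0, 0, 0, 0, 0.2, 0, 0, 0, 0, 0, 0, 0.2, 0, 0, -0.03, 0, 0, 0, 0.2, 0, 0, -0.04, 0, 0, 0, 0.2, 0, 0, -0.04, 0, 0, 0, 0.2, 0, 0, 0, 0, 0, 0, 0.2, 0, 0, 0, 0, 0, 0, 0.2])

```text
time_s: 43.55
eef_pos: [0.5676, 0.0002, 0.1463]
tcp_rot: [[-0.708, 0.706, -0.004], [0.706, 0.708, 0.002], [0.005, -0.002, -1.0]]
ft_force: [0.5, 0.4, -0.8]
finger_gap: 0.603
finger_force: 0.0
```

```bash
python3 - <<'E'
from h import *
o=st()
optics.capture('wrist')
for r in nets.tip_of('battery_block','wrist')[:1]: print('block',r['xy'],r['conf'],onz('wrist',r['xy'],.028,o))
for r in nets.tip_of('pad0','wrist')[:3]: print(r['xy'],r['conf'],onz('wrist',r['xy'],.028,o))
optics.capture('scene'); optics.capture('side')
for n in ('scene','side'):
  for d in ('battery_block','speaker'): print(n,d,[(np.round(r['xy'],1),round(r['conf'],2),np.round(onz(n,r['xy'],.028 if d[0]=='b' else 0),4)) for r in nets.tip_of(d,n)[:3]])
T=RT(np.radians(0)); s=planR((.45,-.15,.20),T,7)
E
```

```text
t 43.55 p [5.676e-01 2.000e-04 1.463e-01] gap 0.6033846222401357 F [ 0.5  0.4 -0.8] ff 0.0
block [315.4, 187.2] 0.68 [ 0.56377576 -0.00124405  0.028     ]
[211.1, 281.4] 0.79 [ 0.55854554 -0.16958949  0.028     ]
[260.8, 235.6] 0.61 [ 0.56044723 -0.0836892   0.028     ]
scene battery_block [(array([306.4, 221.1]), 0.52, array([5.696e-01, 4.000e-04, 2.800e-02]))]
scene speaker [(array([427.8, 209.4]), 0.88, array([ 0.3587, -0.2277,  0.    ])), (array([325.2, 196.4]), 0.7, array([ 0.5933, -0.1121,  0.    ]))]
side battery_block [(array([322.8, 195.6]), 0.68, array([0.5723, 0.0097, 0.028 ]))]
side speaker [(array([271.1, 274.9]), 0.64, array([ 0.3583, -0.2375,  0.    ]))]
[-0.0033, -0.027, -0.0079, -0.001, -0.001, 0.107]
[-0.0063, -0.0265, -0.0079, -0.001, -0.001, 0.107]
[-0.0093, -0.0256, -0.0079, -0.001, -0.001, 0.107]
[-0.0121, -0.0244, -0.0079, -0.001, -0.001, 0.107]
[-0.0147, -0.0229, -0.0079, -0.001, -0.001, 0.107]
[-0.0172, -0.0211, -0.008, -0.001, -0.001, 0.107]
[-0.0195, -0.019, -0.008, -0.001, -0.001, 0.107]
```

Emit:
move_arm(moves=[0, 0, -0.02, 0, 0, 0, 0.2, -0.0018, -0.0389, -0.01, 0, 0, 0, 0.2, -0.0018, -0.0389, 0, 0, 0, 0, 1, -0.0018, -0.0389, 0, 0, 0, 0, 1, -0.0018, -0.0389, 0, 0, 0, 0, 1, -0.0018, -0.0389, 0, 0, 0, 0, 1, -0.0018, -0.0389, 0, 0, 0, 0, 1, -0.0018, -0.0389, 0, 0, 0, 0, 1, -0.0018, -0.0389, 0, 0, 0, 0, 1, 0, 0, 0, 0, 0, 0, 1])

```text
time_s: 45.0
eef_pos: [0.3557, -0.2333, 0.176]
tcp_rot: [[-0.704, 0.71, -0.007], [0.71, 0.704, 0.002], [0.006, -0.004, -1.0]]
ft_force: [-0.6, 0.5, 0.1]
finger_gap: 1.004
finger_force: 0.0
```

Emit:
move_arm(moves=[0, 0, 0, 0, 0, 0, 1, 0, 0, 0, 0, 0, 0, 1, 0, 0, 0, 0, 0, 0, 1])

```text
time_s: 45.3
eef_pos: [0.3583, -0.2293, 0.1759]
tcp_rot: [[-0.709, 0.705, -0.007], [0.705, 0.709, 0.003], [0.007, -0.003, -1.0]]
ft_force: [0.0, 0.4, -0.1]
finger_gap: 1.0
finger_force: 0.0
```

```bash
cat >> h.py <<'E'
def blob(name,z,o,cam_='wrist'):
    for a in nets.cut_out(name,cam_)[:2]:
        m=a['pixels'].astype(np.uint8);c=max(cv2.findContours(m,0,2)[0],key=cv2.contourArea)
        P=np.array([onz(cam_,p[0],z,o)[:2] for p in c],np.float32)*1000
        print(name,round(a['conf'],2),a['xy'],'z',z,'rect',cv2.minAreaRect(P),'circ',cv2.minEnclosingCircle(P))
E
python3 - <<'E'
from h import *
o=st(); im=optics.capture('wrist'); cv2.imwrite('pics/w12.png',im)
blob('speaker',.012,o); blob('speaker',.0245,o)
for t in ('speaker','watch'):print(t,[(np.round(r['xy'],1),round(r['conf'],2),np.round(onz('wrist',r['xy'],0,o),4)) for r in nets.tip_of(t,'wrist')[:3]])
print(np.round(o['tcp_rot'],3).tolist(),np.round(o['q'],2))
E
```

```text
t 45.3 p [ 0.3583 -0.2293  0.1759] gap 1.0000498181827535 F [ 0.   0.4 -0.1] ff 0.0
speaker 0.78 [316.8, 184.2] z 0.012 rect ((356.45721435546875, -232.6056671142578), (48.59360122680664, 52.130550384521484), 45.264644622802734) circ ((355.7241516113281, -233.20225524902344), 26.181325912475586)
speaker 0.78 [316.8, 184.2] z 0.0245 rect ((354.33807373046875, -230.3708953857422), (46.73560333251953, 50.137367248535156), 45.26459884643555) circ ((353.633056640625, -230.94476318359375), 25.18029022216797)
speaker [(array([316.5, 180.3]), 0.78, array([ 0.3597, -0.235 ,  0.    ]))]
watch [(array([392.4, 313.7]), 0.52, array([ 0.5819, -0.298 ,  0.    ]))]
[[-0.709, 0.705, -0.007], [0.705, 0.709, 0.003], [0.007, -0.003, -1.0]] [-0.83  0.32  1.95 -0.    0.88 -1.62]
```

View pics/w12.png

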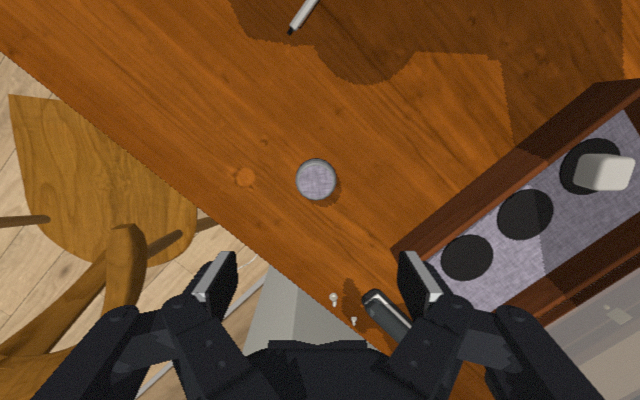

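The speaker is at (316,179), centred between the fingers.

Emit:
move_arm(moves=[-0.0013, -0.0039, 0.03, 0, 0, 0, 0.8, 0, 0, 0.04, 0, 0, 0, 0.8, 0, 0, 0.04, 0, 0, 0, 0.8, 0, 0, 0.035, 0, 0, 0, 0.8, 0, 0, 0.02, 0, 0, 0, 0.8, 0, 0, 0.006, 0, 0, 0, 0.8, 0, 0, 0, 0, 0, 0, 0.8, 0, 0, 0, 0, 0, 0, 0.8], force=40)

```text
time_s: 46.35
eef_pos: [0.3552, -0.2339, 0.0057]
tcp_rot: [[-0.708, 0.706, -0.006], [0.706, 0.708, 0.002], [0.005, -0.003, -1.0]]
ft_force: [0.4, 0.4, 0.0]
finger_gap: 0.9
finger_force: 0.0
```

Emit:
move_arm(moves=[0, 0, 0, 0, 0, 0, -1, 0, 0, 0, 0, 0, 0, -1, 0, 0, 0, 0, 0, 0, -1, 0, 0, 0, 0, 0, 0, -1, 0, 0, 0, 0, 0, 0, -1])

```text
time_s: 46.85
eef_pos: [0.3547, -0.2336, 0.0052]
tcp_rot: [[-0.708, 0.706, -0.007], [0.706, 0.708, 0.002], [0.006, -0.003, -1.0]]
ft_force: [-0.2, -0.2, -0.0]
finger_gap: 0.04
finger_force: 0.0
```

Emit:
move_arm(moves=[0, 0, -0.01, 0, 0, 0, -1, 0, 0, -0.03, 0, 0, 0, -1, 0, 0, -0.04, 0, 0, 0, -1, 0, 0, -0.04, 0, 0, 0, -1, 0, 0, 0, 0, 0, 0, -1, 0, 0, 0, 0, 0, 0, -1])

```text
time_s: 47.45
eef_pos: [0.3558, -0.2341, 0.1262]
tcp_rot: [[-0.708, 0.706, -0.005], [0.706, 0.708, 0.0], [0.004, -0.003, -1.0]]
ft_force: [-0.9, -0.0, -1.5]
finger_gap: -0.001
finger_force: 0.0
```

```bash
python3 - <<'E'
from h import *
o=st(); optics.capture('wrist');R=np.array(o['tcp_rot']);p=np.array(o['eef_pos'])
for r in nets.tip_of('speaker','wrist')[:2]: print(r['xy'],r['conf'],R.T@(onz('wrist',r['xy'],p[2]-.005,o)-p))
T=RT(np.radians(45)); q=C(V,MP['pad2'])+(-.001,-.001,0)
s=planR((q[0],q[1],.125),T,7)
E
```

```text
t 47.45 p [ 0.3558 -0.2341  0.1262] gap -0.0014917747580735722 F [-0.9 -0.  -1.5] ff 0.0
[322.0, 190.4] 0.89 [0.0311013  0.0013219  0.00511698]
[-0.0142, 0.0275, -0.0003, -0.0, -0.001, 0.0]
[-0.0142, 0.0275, -0.0003, -0.0, -0.001, 0.0]
[-0.0142, 0.0275, -0.0002, -0.0, -0.001, 0.0]
[-0.0142, 0.0275, -0.0002, -0.0, -0.001, 0.0]
[-0.0142, 0.0275, -0.0002, -0.0, -0.001, 0.0]
[-0.0142, 0.0275, -0.0001, -0.0, -0.001, 0.0]
[-0.0142, 0.0275, -0.0001, -0.0, -0.001, 0.0]
```

```bash
python3 - <<'E'
from h import *
o=st(); im=optics.capture('wrist'); cv2.imwrite('pics/w13.png',im)
blob('speaker',.012,o)
print([(r['xy'],r['conf'],onz('wrist',r['xy'],0,o)) for r in nets.tip_of('speaker','wrist')[:2]])
optics.capture('scene'); optics.capture('side')
for n in ('scene','side'): blob('speaker',.012,None,n)
E
```

```text
t 47.55 p [ 0.3548 -0.2331  0.1245] gap -0.003666629485875345 F [ 0.1 -0.7  0.3] ff 0.0
speaker 0.47 [567.5, 268.5] z 0.012 rect ((624.0587158203125, -156.06764221191406), (248.53968811035156, 413.3670959472656), 64.38926696777344) circ ((654.3958129882812, -93.04048919677734), 213.5940399169922)
speaker 0.38 [607.8, 369.2] z 0.012 rect ((779.0291137695312, -153.5575408935547), (110.03946685791016, 136.04771423339844), 64.38926696777344) circ ((787.9667358398438, -135.81796264648438), 76.22559356689453)
[([323.2, 189.6], 0.6, array([ 0.35950941, -0.23157668,  0.        ]))]
speaker 0.79 [431.2, 208.8] z 0.012 rect ((358.6463623046875, -229.86343383789062), (45.86248016357422, 62.86603546142578), 10.326804161071777) circ ((358.096435546875, -229.96359252929688), 31.67293930053711)
speaker 0.68 [270.9, 272.9] z 0.012 rect ((357.93621826171875, -229.254638671875), (69.72604370117188, 45.55693054199219), 72.27717590332031) circ ((360.46295166015625, -230.06210327148438), 35.916603088378906)
speaker 0.57 [320.8, 190.7] z 0.012 rect ((592.6073608398438, 60.40217590332031), (96.32328033447266, 41.34941864013672), 66.51375579833984) circ ((594.9352416992188, 59.628665924072266), 48.684051513671875)
```

View pics/w13.png

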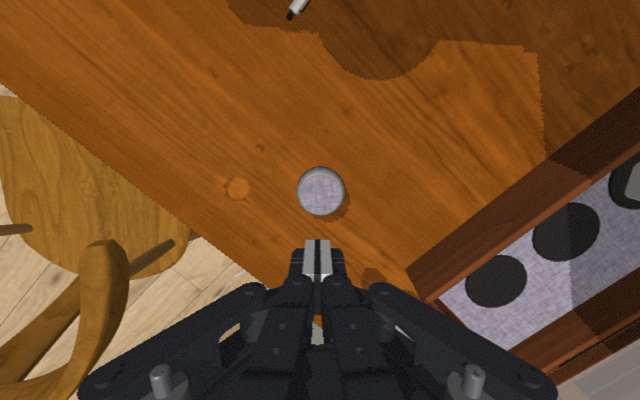

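The speaker is still at (321,190), under the tool. Closing rode over it because the pads stand farther back when wide open. I'll open, go lower and retry.

Emit:
move_arm(moves=[-0.0009, 0.0039, 0, 0, 0, 0, 0.5, 0, 0, 0, 0, 0, 0, 0.5, 0, 0, 0, 0, 0, 0, 0.5, 0, 0, 0, 0, 0, 0, 0.5, 0, 0, 0.03, 0, 0, 0, 0.5, 0, 0, 0.04, 0, 0, 0, 0.5, 0, 0, 0.03, 0, 0, 0, 0.5, 0, 0, 0.017, 0, 0, 0, 0.5, 0, 0, 0.006, 0, 0, 0, 0.5, 0, 0, 0, 0, 0, 0, 0.5], force=40)

```text
time_s: 48.9
eef_pos: [0.3578, -0.2312, 0.0014]
tcp_rot: [[-0.708, 0.706, -0.008], [0.706, 0.708, 0.004], [0.008, -0.003, -1.0]]
ft_force: [-0.8, -0.4, -0.2]
finger_gap: 0.751
finger_force: 0.0
```

Emit:
move_arm(moves=[0, 0, 0, 0, 0, 0, 0.35, 0, 0, 0, 0, 0, 0, 0.25, 0, 0, 0, 0, 0, 0, 0.15, 0, 0, 0, 0, 0, 0, 0.05, 0, 0, 0, 0, 0, 0, 0])

```text
time_s: 49.4
eef_pos: [0.3582, -0.2315, 0.0024]
tcp_rot: [[-0.708, 0.706, -0.006], [0.706, 0.708, 0.002], [0.006, -0.003, -1.0]]
ft_force: [-0.1, -0.2, 0.5]
finger_gap: 0.501
finger_force: 0.0
```

Emit:
move_arm(moves=[0, 0, 0, 0, 0, 0, -0.1, 0, 0, 0, 0, 0, 0, -0.2, 0, 0, 0, 0, 0, 0, -0.2])

```text
time_s: 49.7
eef_pos: [0.3582, -0.2321, 0.0034]
tcp_rot: [[-0.708, 0.706, -0.006], [0.706, 0.708, 0.001], [0.005, -0.004, -1.0]]
ft_force: [-3.0, -1.6, 15.8]
finger_gap: 0.404
finger_force: 7.9
```

```bash
python3 - <<'E'
from h import *
o=st(); im=optics.capture('wrist'); cv2.imwrite('pics/w14.png',im[60:400,120:560])
E
```

```text
t 49.7 p [ 0.3582 -0.2321  0.0034] gap 0.4043453946341062 F [-3.  -1.6 15.8] ff 7.934261740747388
```

View pics/w14.png

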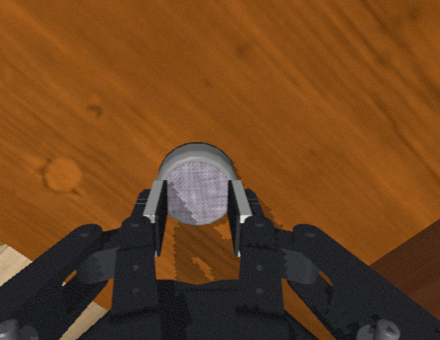

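The pads sit on the speaker's rounded upper edge, with the speaker centre at crop (198,184). I'll open, then check the offset.

Emit:
move_arm(moves=[0, 0, 0, 0, 0, 0, 0.3, 0, 0, 0, 0, 0, 0, 0.3, 0, 0, 0, 0, 0, 0, 0.3])

```text
time_s: 50.05
eef_pos: [0.358, -0.2313, 0.0019]
tcp_rot: [[-0.708, 0.706, -0.007], [0.706, 0.708, 0.003], [0.007, -0.003, -1.0]]
ft_force: [0.9, -0.2, -0.4]
finger_gap: 0.652
finger_force: 0.0
```

```bash
python3 - <<'E'
from h import *
o=st(); im=optics.capture('wrist'); R=np.array(o['tcp_rot']);p=np.array(o['eef_pos'])
for z in (.0245,.0): 
    w=onz('wrist',(318,244.5),z,o); print(z,w,R.T@(w-p))
blob('speaker',.012,o)
print([(r['xy'],r['conf'],R.T@(onz('wrist',r['xy'],0,o)-p)) for r in nets.tip_of('speaker','wrist')[:2]])
for z in (0,.01,.02,.04): print('tool axis pt',z,proj('wrist',p+(p[2]*0,0,z),o))
optics.capture('scene');optics.capture('side')
for n in('scene','side'):print([(r['xy'],r['conf'],onz(n,r['xy'],0)) for r in nets.tip_of('speaker',n)[:1]])
E
```

```text
t 50.05 p [ 0.358  -0.2313  0.0019] gap 0.6519500729777802 F [ 0.9 -0.2 -0.4] ff 0.0
0.0245 [ 0.35183012 -0.22673363  0.0245    ] [ 0.00771057 -0.00121686 -0.02256814]
0.0 [ 0.36072954 -0.235596    0.        ] [-0.00502428 -0.00113083  0.00184102]
speaker 0.62 [316.9, 246.8] z 0.012 rect ((356.9807434082031, -233.62548828125), (50.59523391723633, 56.4025993347168), 45.19441223144531) circ ((357.1899719238281, -233.28904724121094), 28.44878578186035)
[([319.3, 239.6], 0.65, array([-0.00147017, -0.00028758,  0.00186391]))]
tool axis pt 0 [319.7731046  238.84702943]
tool axis pt 0.01 [319.86368549 246.09165443]
tool axis pt 0.02 [319.96502156 254.1964743 ]
tool axis pt 0.04 [320.20865372 273.68207964]
[([431.2, 210.9], 0.88, array([ 3.49698294e-01, -2.28069295e-01, -1.11022302e-16]))]
[([270.7, 275.2], 0.81, array([ 0.35731564, -0.23814299,  0.        ]))]
```

Emit:
move_arm(moves=[0.003, 0, 0.003, 0, 0, 0, 0.3, 0, 0, 0.003, 0, 0, 0, 0.3, 0, 0, 0, 0, 0, 0, 0.3])

```text
time_s: 50.7
eef_pos: [0.3555, -0.2289, -0.0045]
tcp_rot: [[-0.708, 0.706, -0.008], [0.706, 0.708, 0.004], [0.008, -0.003, -1.0]]
ft_force: [0.2, -1.0, -0.5]
finger_gap: 0.649
finger_force: 0.0
```

Emit:
move_arm(moves=[0, 0, 0, 0, 0, 0, 0.1, 0, 0, 0, 0, 0, 0, 0, 0, 0, 0, 0, 0, 0, -0.06, 0, 0, 0, 0, 0, 0, -0.1], force=25)

```text
time_s: 51.1
eef_pos: [0.3557, -0.2291, -0.0038]
tcp_rot: [[-0.708, 0.706, -0.007], [0.706, 0.708, 0.003], [0.007, -0.003, -1.0]]
ft_force: [-0.4, 0.8, 2.9]
finger_gap: 0.539
finger_force: 25.4
```

Solid contact now, with gap 0.539 matching 49 mm. Lifting.

Emit:
move_arm(moves=[0, 0, 0, 0, 0, 0, -1, 0, 0, 0, 0, 0, 0, -1, 0, 0, -0.01, 0, 0, 0, -1, 0, 0, -0.03, 0, 0, 0, -1, 0, 0, -0.04, 0, 0, 0, -1, 0, 0, -0.04, 0, 0, 0, -1, 0, 0, 0, 0, 0, 0, -1, 0, 0, 0, 0, 0, 0, -1], force=45)

```text
time_s: 51.9
eef_pos: [0.3572, -0.23, 0.1171]
tcp_rot: [[-0.708, 0.706, -0.005], [0.706, 0.708, 0.0], [0.004, -0.003, -1.0]]
ft_force: [0.6, -0.5, -0.5]
finger_gap: 0.527
finger_force: 46.3
```

```bash
python3 - <<'E'
from h import *
o=st(); optics.capture('wrist');R=np.array(o['tcp_rot']);p=np.array(o['eef_pos'])
for r in nets.tip_of('speaker','wrist')[:2]: print(r['xy'],r['conf'],R.T@(onz('wrist',r['xy'],p[2]+.004,o)-p))
T=RT(np.radians(45)); q=C(V,MP['pad2'])+(-.001,-.001,0)
s=planR((q[0],q[1],.11),T,7)
E
```

```text
t 51.9 p [ 0.3572 -0.23    0.1171] gap 0.5265711005392671 F [ 0.6 -0.5 -0.5] ff 46.29041238105856
[320.2, 247.9] 0.89 [-0.00437634  0.00025411 -0.00401697]
[-0.0145, 0.0269, 0.0006, -0.0, -0.001, 0.0]
[-0.0145, 0.0269, 0.0006, -0.0, -0.001, 0.0]
[-0.0145, 0.0269, 0.0006, -0.0, -0.001, 0.0]
[-0.0145, 0.0269, 0.0007, -0.0, -0.001, 0.0]
[-0.0145, 0.0269, 0.0007, -0.0, -0.001, 0.0]
[-0.0145, 0.0269, 0.0007, -0.0, -0.001, 0.0]
[-0.0145, 0.0269, 0.0007, -0.0, -0.001, 0.0]
```

Emit:
move_arm(moves=[-0.0145, 0.0269, 0.0006, 0, 0, 0, -1, -0.0145, 0.0269, 0.0006, 0, 0, 0, -1, -0.0145, 0.0269, 0.0006, 0, 0, 0, -1, -0.0145, 0.0269, 0.0007, 0, 0, 0, -1, -0.0145, 0.0269, 0.0007, 0, 0, 0, -1, -0.0145, 0.0269, 0.0007, 0, 0, 0, -1, -0.0125, 0.0269, 0.0007, 0, 0, 0, -1, 0, 0, 0.015, 0, 0, 0, -1, 0, 0, 0.015, 0, 0, 0, -1, 0, 0, 0, 0, 0, 0, -1])

```text
time_s: 53.0
eef_pos: [0.557, -0.1647, 0.0759]
tcp_rot: [[-0.708, 0.706, -0.015], [0.706, 0.708, 0.007], [0.016, -0.006, -1.0]]
ft_force: [-0.3, 0.8, -1.1]
finger_gap: 0.523
finger_force: 46.3
```

Emit:
move_arm(moves=[0, 0, 0, 0, 0, 0, -1, 0, 0, 0, 0, 0, 0, -1])

```text
time_s: 53.2
eef_pos: [0.5597, -0.1665, 0.0798]
tcp_rot: [[-0.708, 0.706, -0.008], [0.706, 0.708, 0.003], [0.008, -0.003, -1.0]]
ft_force: [-0.1, 0.1, 0.0]
finger_gap: 0.523
finger_force: 46.3
```

```bash
python3 - <<'E'
from h import *
o=st(); im=optics.capture('wrist');R=np.array(o['tcp_rot']);p=np.array(o['eef_pos'])
cv2.imwrite('pics/w15.png',im[60:400,120:560])
for r in nets.tip_of('speaker','wrist')[:2]: w=onz('wrist',r['xy'],p[2]+.004,o);print('spk',r['xy'],r['conf'],w)
for r in nets.tip_of('pad0','wrist')[:3]: print(r['xy'],r['conf'],onz('wrist',r['xy'],.028,o))
for r in nets.tip_of('battery_block','wrist')[:2]: print('bat',r['xy'],r['conf'],onz('wrist',r['xy'],.028,o))
print(C(V,MP['pad2']))
E
```

```text
t 53.2 p [ 0.5597 -0.1665  0.0798] gap 0.5232541212189785 F [-0.1  0.1  0. ] ff 46.32722041220404
spk [318.9, 249.2] 0.96 [ 0.56310734 -0.17070286  0.08384697]
[397.3, 141.6] 0.8 [ 0.56156596 -0.08492448  0.028     ]
[318.4, 213.1] 0.73 [ 0.56045884 -0.16847061  0.028     ]
[491.5, 57.3] 0.33 [ 0.56324483 -0.00120672  0.028     ]
bat [492.1, 59.2] 0.86 [ 0.56454985 -0.00159487  0.028     ]
[ 0.56218304 -0.16618382  0.028     ]
```

View pics/w15.png

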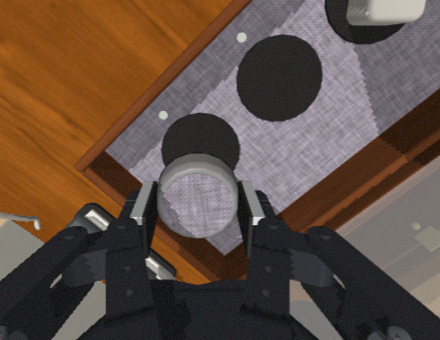

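The speaker is held level above pad2. The nets say it needs about 2–3 mm more along tool x.

Emit:
move_arm(moves=[0.0022, 0, 0.015, 0, 0, 0, -1, 0, 0, 0.016, 0, 0, 0, -1, 0, 0, 0.014, 0, 0, 0, -1, 0, 0, 0.008, 0, 0, 0, -1, 0, 0, 0.002, 0, 0, 0, -1, 0, 0, 0, 0, 0, 0, -1, 0, 0, 0, 0, 0, 0, -1])

```text
time_s: 54.1
eef_pos: [0.5585, -0.165, 0.0256]
tcp_rot: [[-0.708, 0.706, -0.006], [0.706, 0.708, 0.002], [0.006, -0.003, -1.0]]
ft_force: [-0.1, 0.0, -0.7]
finger_gap: 0.524
finger_force: 46.3
```

Emit:
move_arm(moves=[0, 0, 0, 0, 0, 0, 0.1, 0, 0, 0, 0, 0, 0, 0.25, 0, 0, 0, 0, 0, 0, 0.4, 0, 0, 0, 0, 0, 0, 0.4, 0, 0, -0.03, 0, 0, 0, 0.4, 0, 0, -0.04, 0, 0, 0, 0.4, 0, 0, -0.05, 0, 0, 0, 0.4, 0, 0, -0.03, 0, 0, 0, 0.4, 0, 0, 0, 0, 0, 0, 0.4, 0, 0, 0, 0, 0, 0, 0.4])

```text
time_s: 55.1
eef_pos: [0.559, -0.1651, 0.1757]
tcp_rot: [[-0.708, 0.706, -0.006], [0.706, 0.708, 0.002], [0.006, -0.003, -1.0]]
ft_force: [0.3, -0.5, -0.6]
finger_gap: 0.698
finger_force: 0.0
```

```bash
cat > chk.py <<'E'
from h import *
o=st(); optics.capture('wrist');o=monitor.get_obs();print(np.round(o['tcp_rot'],3)[:,2])
for t in ('speaker','battery_block','pad0'):
    for r in nets.tip_of(t,'wrist')[:3]: print(t,np.round(r['xy'],1),round(r['conf'],2),np.round(onz('wrist',r['xy'],.028,o),4))
for a in nets.cut_out('pad0','wrist')[:3]: print('padmask',a['conf'],a['xy'],a['pixels'].sum())
blob('speaker',.04,o);blob('battery_block',.042,o)
for t in ('pad0','pad1','pad2'): print(t,np.round(proj('wrist',C(V,MP[t]),o),1),np.round(C(V,MP[t]),4))
E
python3 chk.py
```

```text
t 55.1 p [ 0.559  -0.1651  0.1757] gap 0.6979394472753111 F [ 0.3 -0.5 -0.6] ff 0.0
[-0.009  0.003 -1.   ]
speaker [317.4 188.1] 0.85 [ 0.5615 -0.1708  0.028 ]
battery_block [436.6  74.3] 0.83 [0.5619 0.0006 0.028 ]
pad0 [372.8 131.8] 0.94 [ 0.5589 -0.0835  0.028 ]
padmask 0.96 [470.4, 176.4] 89206
speaker 0.95 [319.7, 187.5] z 0.04 rect ((558.0704345703125, -167.00665283203125), (50.641204833984375, 51.54438018798828), 71.85700225830078) circ ((557.798095703125, -167.259033203125), 26.93880271911621)
battery_block 0.89 [443.3, 72.1] z 0.042 rect ((563.08984375, 0.6787815093994141), (45.67420196533203, 39.348968505859375), 45.101985931396484) circ ((562.8704833984375, 0.6043872833251953), 26.629953384399414)
pad0 [439.4  75.8] [0.565  0.0018 0.028 ]
pad1 [376.5 134.1] [ 0.5636 -0.0822  0.028 ]
pad2 [320.7 185.8] [ 0.5622 -0.1662  0.028 ]
```

Emit:
move_arm(moves=[0, 0, -0.04, 0, 0, 0, 0.4, 0.02, 0.04, -0.04, 0, 0, 0, 0.4, 0.02, 0.04, -0.04, 0, 0, 0, 0.4, 0, 0, 0, 0, 0, 0, 0.4, 0, 0, 0, 0, 0, 0, 0.4, 0, 0, 0, 0, 0, 0, 0.4])

```text
time_s: 56.05
eef_pos: [0.582, -0.095, 0.28]
tcp_rot: [[-0.708, 0.706, -0.011], [0.706, 0.708, 0.003], [0.01, -0.005, -1.0]]
ft_force: [-0.0, -0.5, -0.5]
finger_gap: 0.699
finger_force: 0.0
```

```bash
python3 chk.py; python3 - <<'E'
from h import *
for n in('scene','side'):
    im=optics.capture(n)
    for d,z in (('speaker',.04),('battery_block',.042)): blob(d,z,None,n)
    for d in ('speaker','battery_block','pad0','lid_bar','stay_knob'):
        for r in nets.tip_of(d,n)[:3]: print(n,d,np.round(r['xy'],1),round(r['conf'],2),np.round(onz(n,r['xy'],.028),4))
E
```

```text
t 56.05 p [ 0.582 -0.095  0.28 ] gap 0.6986960721142702 F [-0.  -0.5 -0.5] ff 0.0
[-0.011  0.004 -1.   ]
speaker [275.9 191.8] 0.96 [ 0.5637 -0.1722  0.028 ]
speaker [435.3  52.1] 0.3 [0.5827 0.1232 0.028 ]
battery_block [358. 108.] 0.58 [0.5623 0.0018 0.028 ]
pad0 [271.7 187.5] 0.75 [ 0.5545 -0.1717  0.028 ]
pad0 [312.4 150. ] 0.63 [ 0.5583 -0.0861  0.028 ]
pad0 [356.8 109.5] 0.61 [ 0.5625 -0.0007  0.028 ]
padmask 0.88 [352.6, 173.8] 42637
speaker 0.81 [275.0, 191.2] z 0.04 rect ((559.2521362304688, -168.20436096191406), (47.50226974487305, 51.80936050415039), 16.644882202148438) circ ((559.1550903320312, -168.29954528808594), 26.36786460876465)
battery_block 0.93 [362.8, 109.0] z 0.042 rect ((564.4720458984375, 0.7912445068359375), (38.76054000854492, 35.323646545410156), 45.06963348388672) circ ((565.0486450195312, 0.2518196702003479), 22.509593963623047)
pad0 [359.3 109.5] [0.565  0.0018 0.028 ]
pad1 [316.8 150.7] [ 0.5636 -0.0822  0.028 ]
pad2 [277.8 188.5] [ 0.5622 -0.1662  0.028 ]
speaker 0.56 [347.2, 182.0] z 0.04 rect ((560.7149047851562, -165.89907836914062), (46.4153404235
[... 1126 characters left out ...]
1.18572998046875), 41.57583999633789)
battery_block 0.24 [344.4, 192.6] z 0.042 rect ((700.1716918945312, 194.09786987304688), (1049.204345703125, 224.2823028564453), 59.68623733520508) circ ((710.06494140625, 188.31356811523438), 525.6774291992188)
side speaker [349.1 229.8] 0.82 [ 0.5592 -0.1747  0.028 ]
side speaker [333.2 211.7] 0.46 [ 0.5612 -0.0822  0.028 ]
side battery_block [320.3 196.2] 0.79 [0.5648 0.0087 0.028 ]
side pad0 [322.5 197.2] 0.86 [0.5679 0.0012 0.028 ]
side pad0 [348.2 227. ] 0.73 [ 0.5628 -0.1625  0.028 ]
side pad0 [333.4 210. ] 0.58 [ 0.5652 -0.0743  0.028 ]
side lid_bar [368.6 113.9] 0.74 [1.0682 0.6891 0.028 ]
side stay_knob [312.3 164.3] 0.61 [0.6274 0.2252 0.028 ]
```

```bash
python3 - <<'E'
from h import *
o=st(); im=optics.capture('wrist'); g=im.max(axis=2)
cx={}
for k,t in enumerate(('pad0','pad1','pad2')):
    c0=C(V,MP[t]); 
    # rectify 0.12 m patch at z=.028, 1 mm/px*2
    n=240; G=np.zeros((n,n),np.float32); M=np.zeros((n,n,2),np.float32)
    for i in range(n):
        for j in range(n): M[i,j]=proj('wrist',(c0[0]+(j-n/2)*.0005,c0[1]+(i-n/2)*.0005,.028),o) if (i%8==0 and j%8==0) else 0
    S=cv2.resize(M[::8,::8],(n,n),interpolation=cv2.INTER_LINEAR)
    P=cv2.remap(g,S[...,0],S[...,1],1); d=((P<45)*255).astype(np.uint8)
    e=cv2.Canny(d,50,150); ys,xs=np.nonzero(e); X=np.c_[xs-3.5-n/2+ .0,ys-3.5-n/2]*.5
    best=max(((a,b) for a in np.arange(-10,10.1,.5) for b in np.arange(-10,10.1,.5)),key=lambda q:(abs(np.hypot(*(X-q).T)-33)<.9).sum())
    print(t,'pad centre offset mm',best,(abs(np.hypot(*(X-best).T)-33)<.9).sum(),'dark frac',(d>0).mean())
E
```

```text
t 57.2 p [ 0.5832 -0.0946  0.2818] gap 0.6963993974698618 F [ 1.   0.5 -0.5] ff 0.0
pad0 pad centre offset mm (np.float64(-4.0), np.float64(-2.5)) 181 dark frac 0.11470486111111111
pad1 pad centre offset mm (np.float64(-0.5), np.float64(1.5)) 181 dark frac 0.23684027777777777
pad2 pad centre offset mm (np.float64(-3.5), np.float64(-2.0)) 174 dark frac 0.06701388888888889
```

Both devices sit within about 4 mm of their pad centres. Next I return to the bar.

```bash
python3 - <<'E'
from h import *
def bar(t): return C(V,(.079-.2*np.cos(t),0,.065+.2*np.sin(t)))
T=RT(V[2]); o=monitor.get_obs()
s=planR(np.array(o['eef_pos'])+(-.02,0,.05),np.array(o['tcp_rot']),2)
s=planR(bar(1.47)+(0,0,.075),T,7,s)
s=planR(bar(1.47)+(0,0,-.030),T,5,s)
E
```

```text
[0.0073, -0.0071, -0.0249, 0.0, 0.0, 0.0]
[0.0073, -0.0071, -0.0249, 0.0, 0.0, 0.0]
[-0.0067, 0.0089, -0.0011, -0.001, -0.001, 0.11]
[-0.0056, 0.0096, -0.0011, -0.001, -0.001, 0.11]
[-0.0045, 0.0102, -0.0011, -0.001, -0.001, 0.11]
[-0.0033, 0.0107, -0.0011, -0.001, -0.001, 0.11]
[-0.002, 0.011, -0.0011, -0.001, -0.001, 0.11]
[-0.0008, 0.0111, -0.001, -0.001, -0.001, 0.11]
[0.0005, 0.0111, -0.001, -0.001, -0.001, 0.11]
[0.0, 0.0, 0.021, 0.0, 0.0, 0.0]
[0.0, 0.0, 0.021, 0.0, 0.0, 0.0]
[0.0, 0.0, 0.021, 0.0, 0.0, 0.0]
[0.0, 0.0, 0.021, 0.0, 0.0, 0.0]
[0.0, 0.0, 0.021, 0.0, 0.0, 0.0]
```

Emit:
move_arm(moves=[0.0073, -0.0071, -0.0249, 0, 0, 0, -0.2, 0.0073, -0.0071, -0.0249, 0, 0, 0, -0.2, -0.0067, 0.0089, -0.0011, 0, 0, 0.11, -0.2, -0.0056, 0.0096, -0.0011, 0, 0, 0.11, -0.2, -0.0045, 0.0102, -0.0011, 0, 0, 0.11, -0.2, -0.0033, 0.0107, -0.0011, 0, 0, 0.11, -0.2, -0.002, 0.011, -0.0011, 0, 0, 0.11, -0.2, -0.0008, 0.0111, -0.001, 0, 0, 0.11, -0.2, 0.0005, 0.0111, -0.001, 0, 0, 0.11, -0.2, 0, 0, 0, 0, 0, 0, -0.2], force=25)

```text
time_s: 58.25
eef_pos: [0.6415, -0.0834, 0.3384]
tcp_rot: [[0.019, 1.0, -0.007], [1.0, -0.019, 0.003], [0.003, -0.007, -1.0]]
ft_force: [0.0, 0.1, -0.2]
finger_gap: 0.404
finger_force: 0.0
```

Emit:
move_arm(moves=[0, 0, 0, 0, 0, 0, -0.2, 0, 0, 0, 0, 0, 0, -0.2])

```text
time_s: 58.45
eef_pos: [0.6399, -0.0835, 0.3386]
tcp_rot: [[0.018, 1.0, -0.008], [1.0, -0.018, 0.003], [0.003, -0.008, -1.0]]
ft_force: [0.2, -0.4, 0.6]
finger_gap: 0.399
finger_force: 0.0
```

```bash
python3 - <<'E'
from h import *
o=st();print(np.round(o['tcp_rot'],3).tolist())
def bar(t): return C(V,(.079-.2*np.cos(t),0,.065+.2*np.sin(t)))
optics.capture('wrist')
print([(r['xy'],r['conf']) for r in nets.tip_of('lid_bar','wrist')[:2]],[np.round(proj('wrist',bar(t),o),1).tolist() for t in (1.47,1.53)])
T=RT(V[2]);planR(bar(1.48)+(0,0,-.030),T,5)
ts=np.linspace(1.47,1.71,9)
for a,c in zip(ts[:-1],ts[1:]): print(np.round(T.T@(bar(c)-bar(a)),4).tolist())
E
```

```text
t 58.45 p [ 0.6399 -0.0835  0.3386] gap 0.39896046722128964 F [ 0.2 -0.4  0.6] ff 0.0
[[0.018, 1.0, -0.008], [1.0, -0.018, 0.003], [0.003, -0.008, -1.0]]
[([275.4, 201.5], 0.65), ([318.2, 199.3], 0.56)] [[320.3, 200.1], [333.7, 200.4]]
[-0.0, 0.0007, 0.0209, -0.001, -0.0, -0.0]
[-0.0, 0.0006, 0.0209, -0.001, -0.0, -0.0]
[-0.0, 0.0006, 0.0209, -0.001, -0.0, -0.0]
[-0.0, 0.0006, 0.0209, -0.001, -0.0, -0.0]
[0.0, 0.0005, 0.0209, -0.001, -0.0, -0.0]
[-0.0, 0.006, -0.0005]
[0.0, 0.006, -0.0003]
[-0.0, 0.006, -0.0002]
[0.0, 0.006, 0.0]
[-0.0, 0.006, 0.0002]
[0.0, 0.006, 0.0004]
[-0.0, 0.006, 0.0006]
[-0.0, 0.006, 0.0007]
```

Emit:
move_arm(moves=[0, 0, 0.021, 0, 0, 0, -0.2, 0, 0, 0.021, 0, 0, 0, -0.2, 0, 0, 0.021, 0, 0, 0, -0.2, 0, 0, 0.021, 0, 0, 0, -0.2, 0, 0, 0.021, 0, 0, 0, -0.2, 0, 0, 0, 0, 0, 0, -1, 0, 0, 0, 0, 0, 0, -1, 0, 0, 0, 0, 0, 0, -1, 0, 0, 0, 0, 0, 0, -1, 0, 0, 0, 0, 0, 0, -1])

```text
time_s: 59.55
eef_pos: [0.6396, -0.0832, 0.2335]
tcp_rot: [[0.02, 1.0, -0.008], [1.0, -0.02, 0.003], [0.003, -0.008, -1.0]]
ft_force: [0.6, -0.5, -9.1]
finger_gap: 0.102
finger_force: 25.4
```

Emit:
move_arm(moves=[0, 0.006, -0.0005, 0, 0, 0, -1, 0, 0.006, -0.0003, 0, 0, 0, -1, 0, 0.006, -0.0002, 0, 0, 0, -1, 0, 0.006, 0, 0, 0, 0, -1, 0, 0.006, 0.0002, 0, 0, 0, -1, 0, 0.006, 0.0004, 0, 0, 0, -1, 0, 0.006, 0.0006, 0, 0, 0, -1, 0, 0.006, 0.0007, 0, 0, 0, -1, 0, 0.001, 0, 0, 0, 0, -1])

```text
time_s: 60.45
eef_pos: [0.6902, -0.0839, 0.2332]
tcp_rot: [[0.02, 1.0, -0.005], [1.0, -0.019, 0.003], [0.003, -0.005, -1.0]]
ft_force: [0.3, 2.2, 0.3]
finger_gap: 0.105
finger_force: 25.6
```

Emit:
move_arm(moves=[0, 0, 0, 0, 0, 0, -0.2, 0, 0, 0, 0, 0, 0, -0.2, 0, 0, 0, 0, 0, 0, -0.2, 0, 0, 0, 0, 0, 0, -0.2, 0, 0, -0.03, 0, 0, 0, -0.2, 0, 0, -0.04, 0, 0, 0, -0.2, 0, 0, -0.03, 0, 0, 0, -0.2])

```text
time_s: 61.15
eef_pos: [0.6899, -0.0849, 0.3348]
tcp_rot: [[0.02, 1.0, -0.005], [1.0, -0.02, 0.002], [0.002, -0.005, -1.0]]
ft_force: [-0.0, -0.3, 0.5]
finger_gap: 0.401
finger_force: 0.0
```

```bash
python3 - <<'E'
from h import *
o=st()
def bar(t): return C(V,(.079-.2*np.cos(t),0,.065+.2*np.sin(t)))
k=lambda t: C(V,(-.064+.075*np.cos(t),.181,.047+.075*np.sin(t)))
for n in ['scene','side']:
  optics.capture(n);r=nets.tip_of('lid_bar',n)[:1]
  print(n,r and (r[0]['xy'],r[0]['conf']),[np.round(proj(n,bar(t)),1).tolist() for t in (1.47,1.72)])
T=RT(V[2]);p=np.array(o['eef_pos']);print(k(.7))
s=planR((k(.7)[0],k(.7)[1],p[2]),T,6)
s=planR(k(.7)+(0,0,.05),T,5,s)
s=planR(k(.7)+(0,0,-.026),T,4,s)
E
```

```text
t 61.15 p [ 0.6899 -0.0849  0.3348] gap 0.4014072903036452 F [-0.  -0.3  0.5] ff 0.0
scene ([281.9, 100.2], 0.67) [[301.6, 107.4], [283.1, 99.6]]
side ([388.2, 111.9], 0.68) [[368.7, 113.0], [388.2, 111.7]]
[0.57802287 0.09858631 0.09531633]
[0.0302, -0.0192, -0.0001, -0.001, -0.0, -0.0]
[0.0302, -0.0192, -0.0001, -0.001, -0.0, -0.0]
[0.0302, -0.0192, -0.0001, -0.001, -0.0, -0.0]
[0.0302, -0.0192, -0.0002, -0.001, -0.0, -0.0]
[0.0302, -0.0191, -0.0002, -0.001, -0.0, -0.0]
[0.0302, -0.0191, -0.0002, -0.001, -0.0, -0.0]
[0.0, 0.0, 0.0379, 0.0, 0.0, 0.0]
[0.0, 0.0, 0.0379, 0.0, 0.0, 0.0]
[0.0, 0.0, 0.0379, 0.0, 0.0, 0.0]
[0.0, 0.0, 0.0379, 0.0, 0.0, 0.0]
[0.0, 0.0, 0.0379, 0.0, 0.0, 0.0]
[0.0, 0.0, 0.019, 0.0, 0.0, 0.0]
[0.0, 0.0, 0.019, 0.0, 0.0, 0.0]
[0.0, 0.0, 0.019, 0.0, 0.0, 0.0]
[0.0, 0.0, 0.019, 0.0, 0.0, 0.0]
```

Emit:
move_arm(moves=[0.0302, -0.0192, 0, 0, 0, 0, -0.3, 0.0302, -0.0192, 0, 0, 0, 0, -0.3, 0.0302, -0.0192, 0, 0, 0, 0, -0.3, 0.0302, -0.0192, 0, 0, 0, 0, -0.3, 0.0302, -0.0191, 0, 0, 0, 0, -0.3, 0.0302, -0.0191, 0, 0, 0, 0, -0.3, 0, 0, 0.0379, 0, 0, 0, -0.3, 0, 0, 0.0379, 0, 0, 0, -0.3, 0, 0, 0.0379, 0, 0, 0, -0.3, 0, 0, 0.0379, 0, 0, 0, -0.3])

```text
time_s: 62.35
eef_pos: [0.5752, 0.0995, 0.1792]
tcp_rot: [[0.019, 1.0, -0.01], [1.0, -0.019, 0.003], [0.002, -0.01, -1.0]]
ft_force: [1.0, 0.1, 0.8]
finger_gap: 0.347
finger_force: 0.0
```

Emit:
move_arm(moves=[0, 0, 0, 0, 0, 0, -0.3, 0, 0, 0, 0, 0, 0, -0.3])

```text
time_s: 62.55
eef_pos: [0.5761, 0.0993, 0.1811]
tcp_rot: [[0.02, 1.0, -0.011], [1.0, -0.02, 0.003], [0.003, -0.011, -1.0]]
ft_force: [0.6, 0.2, 0.4]
finger_gap: 0.351
finger_force: 0.0
```

```bash
python3 - <<'E'
from h import *
o=st()
k=lambda t: C(V,(-.064+.075*np.cos(t),.181,.047+.075*np.sin(t)))
optics.capture('wrist');r=nets.tip_of('stay_knob','wrist')[:1];print(r and (r[0]['xy'],r[0]['conf']),[np.round(proj('wrist',k(t),o),1).tolist() for t in (.6,.7)])
planR(k(.7)+(0,0,-.026),RT(V[2]),5)
E
```

```text
t 62.55 p [0.5761 0.0993 0.1811] gap 0.35145130338217845 F [0.6 0.2 0.4] ff 0.0
([318.3, 199.0], 0.75) [[326.7, 195.2], [322.0, 197.1]]
[-0.0002, 0.0, 0.0229, -0.001, -0.0, -0.001]
[-0.0002, 0.0, 0.0229, -0.001, -0.0, -0.001]
[-0.0002, -0.0, 0.0229, -0.001, -0.0, -0.001]
[-0.0002, -0.0, 0.0229, -0.001, -0.0, -0.001]
[-0.0002, -0.0, 0.0229, -0.001, -0.0, -0.001]
```

Emit:
move_arm(moves=[0, 0, 0.0229, 0, 0, 0, -0.3, 0, 0, 0.0229, 0, 0, 0, -0.3, 0, 0, 0.0229, 0, 0, 0, -0.3, 0, 0, 0.0229, 0, 0, 0, -0.3, 0, 0, 0.02, 0, 0, 0, -0.3, 0, 0, 0, 0, 0, 0, -1, 0, 0, 0, 0, 0, 0, -1, 0, 0, 0, 0, 0, 0, -1, 0, 0, 0, 0, 0, 0, -1, 0, 0, 0, 0, 0, 0, -1])

```text
time_s: 63.65
eef_pos: [0.5766, 0.0996, 0.0715]
tcp_rot: [[0.02, 1.0, -0.006], [1.0, -0.02, 0.003], [0.002, -0.006, -1.0]]
ft_force: [-1.8, -0.8, -2.8]
finger_gap: 0.098
finger_force: 27.0
```

Emit:
move_arm(moves=[0, 0.0033, 0.0041, 0, 0, 0, -1, 0, 0.003, 0.0043, 0, 0, 0, -1, 0, 0.0027, 0.0045, 0, 0, 0, -1, 0, 0.0023, 0.0047, 0, 0, 0, -1, 0, 0.002, 0.0048, 0, 0, 0, -1])

```text
time_s: 64.15
eef_pos: [0.5897, 0.0995, 0.0476]
tcp_rot: [[0.02, 1.0, -0.007], [1.0, -0.02, 0.003], [0.003, -0.007, -1.0]]
ft_force: [-2.2, 0.1, 1.1]
finger_gap: 0.098
finger_force: 27.9
```

Emit:
move_arm(moves=[0, 0.0017, 0.005, 0, 0, 0, -1, 0, 0.0013, 0.0051, 0, 0, 0, -1, 0, 0.001, 0.0052, 0, 0, 0, -1, 0, 0.0006, 0.0052, 0, 0, 0, -1, 0, 0.0002, 0.0052, 0, 0, 0, -1, 0, 0, 0.001, 0, 0, 0, -1, 0, 0, 0, 0, 0, 0, -1])

```text
time_s: 64.85
eef_pos: [0.5942, 0.0995, 0.021]
tcp_rot: [[0.02, 1.0, -0.007], [1.0, -0.02, 0.003], [0.003, -0.007, -1.0]]
ft_force: [-1.5, 1.1, -1.1]
finger_gap: 0.098
finger_force: 28.7
```

Emit:
move_arm(moves=[0, 0, 0, 0, 0, 0, -0.3, 0, 0, 0, 0, 0, 0, -0.3, 0, 0, 0, 0, 0, 0, -0.3, 0, 0, 0, 0, 0, 0, -0.3, 0, 0, -0.04, 0, 0, 0, -0.3, 0, 0, -0.04, 0, 0, 0, -0.3, 0, 0, -0.05, 0, 0, 0, -0.3, 0, 0, 0, 0, 0, 0, -0.3, 0, 0, 0, 0, 0, 0, -0.3])

```text
time_s: 65.75
eef_pos: [0.5958, 0.0991, 0.1531]
tcp_rot: [[0.02, 1.0, -0.003], [1.0, -0.02, 0.003], [0.003, -0.003, -1.0]]
ft_force: [-0.1, 0.1, -1.2]
finger_gap: 0.348
finger_force: 0.0
```

```bash
python3 - <<'E'
from h import *
o=st();k=lambda t: C(V,(-.064+.075*np.cos(t),.181,.047+.075*np.sin(t)))
for n in ('wrist','scene','side'):
    optics.capture(n);r=nets.tip_of('stay_knob',n)[:1];print(n,r and (r[0]['xy'],r[0]['conf']),[np.round(proj(n,k(t),o),1).tolist() for t in (0,.15,.3,.7)])
def bar(t): return C(V,(.079-.2*np.cos(t),0,.065+.2*np.sin(t)))
for n in ('scene','side'):
    r=nets.tip_of('lid_bar',n)[:1];print(n,r and (r[0]['xy'],r[0]['conf']))
T=RT(V[2]);p=np.array(o['eef_pos'])
s=planR((p[0],p[1],.335),T,4)
s=planR(bar(1.72)+(0,0,.072),T,6,s)
s=planR(bar(1.72)+(0,0,-.033),T,5,s)
ts=np.linspace(1.72,0.02,41)
for i,(a,c) in enumerate(zip(ts[:-1],ts[1:])): print(np.round(T.T@(bar(c)-bar(a)),4).tolist()[1:],end='\n' if i%10==9 else ' ')
E
```

```text
t 65.75 p [0.5958 0.0991 0.1531] gap 0.34796678640822004 F [-0.1  0.1 -1.2] ff 0.0
wrist ([315.5, 190.2], 0.78) [[319.1, 191.0], [318.3, 194.3], [315.6, 197.8], [298.3, 207.3]]
scene ([270.7, 239.9], 0.79) [[269.8, 238.4], [269.6, 235.5], [270.1, 232.9], [274.2, 228.5]]
side ([321.2, 178.7], 0.44) [[318.4, 175.2], [318.2, 171.5], [317.4, 167.9], [312.6, 159.6]]
scene ([280.8, 100.7], 0.75)
side ([387.1, 110.0], 0.75)
[0.0001, -0.0001, -0.0462, -0.002, -0.001, -0.001]
[0.0001, 0.0, -0.0462, -0.002, -0.001, -0.001]
[0.0001, 0.0001, -0.0462, -0.002, -0.001, -0.001]
[0.0, 0.0003, -0.0462, -0.002, -0.001, -0.001]
[-0.0303, 0.0163, 0.0, 0.0, 0.0, 0.0]
[-0.0303, 0.0163, 0.0, 0.0, 0.0, 0.0]
[-0.0303, 0.0163, 0.0, 0.0, 0.0, 0.0]
[-0.0303, 0.0163, 0.0, 0.0, 0.0, 0.0]
[-0.0303, 0.0163, 0.0, 0.0, 0.0, 0.0]
[-0.0303, 0.0163, 0.0, 0.0, 0.0, 0.0]
[0.0, 0.0, 0.021, 0.0, 0.0, 0.0]
[0.0, 0.0, 0.021, 0.0, 0.0, 0.0]
[0.0, 0.0, 0.021, 0.0, 0.0, 0.0]
[0.0, 0.0, 0.021, 0.0, 0.0, 0.0]
[0.0, 0.0, 0.021, 0.0, 0.0, 0.0]
[-0.0084, -0.0011] [-0.0085, -0.0007] [-0.0085, -0.0004] [-0.0085, -0.0] [-0.0085, 0.0004] [-0.0085, 0.0007] [-0.0084, 0.0011] [-0.0084, 0.0014] [-0.0083, 0.0018] [-0.0082, 0.0021]
[-0.0081, 0.0025] [-0.008, 0.0028] [-0.0079, 0.0032] [-0.0077, 0.0035] [-0.0076, 0.0038] [-0.0074, 0.0041] [-0.0072, 0.0045] [-0.007, 0.0048] [-0.0068, 0.0051] [-0.0066, 0.0053]
[-0.0064, 0.0056] [-0.0061, 0.0059] [-0.0059, 0.0061] [-0.0056, 0.0064] [-0.0053, 0.0066] [-0.0051, 0.0068] [-0.0048, 0.007] [-0.0045, 0.0072] [-0.0041, 0.0074] [-0.0038, 0.0076]
[-0.0035, 0.0077] [-0.0032, 0.0079] [-0.0028, 0.008] [-0.0025, 0.0081] [-0.0021, 0.0082] [-0.0018, 0.0083] [-0.0014, 0.0084] [-0.0011, 0.0084] [-0.0007, 0.0085] [-0.0004, 0.0085]
```

The stay is folded. Now I shut the lid.

Emit:
move_arm(moves=[0, 0, -0.0462, 0, 0, 0, -0.2, 0, 0, -0.0462, 0, 0, 0, -0.2, 0, 0, -0.0462, 0, 0, 0, -0.2, 0, 0, -0.0462, 0, 0, 0, -0.2, -0.0303, 0.0163, 0, 0, 0, 0, -0.2, -0.0303, 0.0163, 0, 0, 0, 0, -0.2, -0.0303, 0.0163, 0, 0, 0, 0, -0.2, -0.0303, 0.0163, 0, 0, 0, 0, -0.2, -0.0303, 0.0163, 0, 0, 0, 0, -0.2, -0.0303, 0.0163, 0, 0, 0, 0, -0.2], force=40)

```text
time_s: 67.15
eef_pos: [0.6907, -0.0863, 0.3342]
tcp_rot: [[0.02, 1.0, -0.008], [1.0, -0.02, 0.003], [0.003, -0.008, -1.0]]
ft_force: [-0.5, -0.4, 0.8]
finger_gap: 0.4
finger_force: 0.0
```

Emit:
move_arm(moves=[0, 0, 0, 0, 0, 0, -0.2, 0, 0, 0, 0, 0, 0, -0.2])

```text
time_s: 67.35
eef_pos: [0.6901, -0.0857, 0.3337]
tcp_rot: [[0.021, 1.0, -0.009], [1.0, -0.021, 0.004], [0.004, -0.009, -1.0]]
ft_force: [0.1, -0.6, 0.2]
finger_gap: 0.399
finger_force: 0.0
```

```bash
python3 - <<'E'
from h import *
o=st()
def bar(t): return C(V,(.079-.2*np.cos(t),0,.065+.2*np.sin(t)))
optics.capture('wrist');print([(r['xy'],r['conf']) for r in nets.tip_of('lid_bar','wrist')[:2]],np.round(proj('wrist',bar(1.72),o),1))
planR(bar(1.72)+(0,0,-.033),RT(V[2]),5)
E
```

```text
t 67.35 p [ 0.6901 -0.0857  0.3337] gap 0.3993393993019281 F [ 0.1 -0.6  0.2] ff 0.0
[([316.7, 200.6], 0.67)] [320.  200.1]
[-0.0001, 0.0003, 0.0209, -0.002, -0.001, -0.0]
[-0.0001, 0.0002, 0.0209, -0.002, -0.001, -0.0]
[-0.0001, 0.0002, 0.0209, -0.002, -0.001, -0.0]
[-0.0001, 0.0002, 0.0209, -0.002, -0.001, -0.0]
[-0.0001, 0.0001, 0.0209, -0.002, -0.001, -0.0]
```

Emit:
move_arm(moves=[0, 0, 0.0209, 0, 0, 0, -0.2, 0, 0, 0.0209, 0, 0, 0, -0.2, 0, 0, 0.0209, 0, 0, 0, -0.2, 0, 0, 0.0209, 0, 0, 0, -0.2, 0, 0, 0.0209, 0, 0, 0, -0.2, 0, 0, 0, 0, 0, 0, -1, 0, 0, 0, 0, 0, 0, -1, 0, 0, 0, 0, 0, 0, -1, 0, 0, 0, 0, 0, 0, -1, 0, 0, 0, 0, 0, 0, -1])

```text
time_s: 68.45
eef_pos: [0.6891, -0.0834, 0.2303]
tcp_rot: [[0.019, 1.0, -0.008], [1.0, -0.019, 0.005], [0.005, -0.009, -1.0]]
ft_force: [-0.4, 3.9, -6.6]
finger_gap: 0.095
finger_force: 38.8
```

Emit:
move_arm(moves=[0, -0.0084, -0.0011, 0, 0, 0, -1, 0, -0.0085, -0.0007, 0, 0, 0, -1, 0, -0.0085, -0.0004, 0, 0, 0, -1, 0, -0.0085, 0, 0, 0, 0, -1, 0, -0.0085, 0.0004, 0, 0, 0, -1, 0, -0.0085, 0.0007, 0, 0, 0, -1, 0, -0.0084, 0.0011, 0, 0, 0, -1, 0, -0.0084, 0.0014, 0, 0, 0, -1, 0, -0.0083, 0.0018, 0, 0, 0, -1, 0, -0.0082, 0.0021, 0, 0, 0, -1])

```text
time_s: 69.45
eef_pos: [0.6065, -0.0826, 0.2265]
tcp_rot: [[0.02, 1.0, -0.002], [1.0, -0.02, 0.003], [0.003, -0.002, -1.0]]
ft_force: [4.4, 4.8, -8.7]
finger_gap: 0.098
finger_force: 38.9
```

Emit:
move_arm(moves=[0, -0.0081, 0.0025, 0, 0, 0, -1, 0, -0.008, 0.0028, 0, 0, 0, -1, 0, -0.0079, 0.0032, 0, 0, 0, -1, 0, -0.0077, 0.0035, 0, 0, 0, -1, 0, -0.0076, 0.0038, 0, 0, 0, -1])

```text
time_s: 69.95
eef_pos: [0.5679, -0.0822, 0.2121]
tcp_rot: [[0.02, 1.0, 0.0], [1.0, -0.02, 0.002], [0.002, 0.0, -1.0]]
ft_force: [3.6, 4.7, -4.8]
finger_gap: 0.097
finger_force: 38.9
```

Emit:
move_arm(moves=[0, -0.0074, 0.0041, 0, 0, 0, -1, 0, -0.0072, 0.0045, 0, 0, 0, -1, 0, -0.007, 0.0048, 0, 0, 0, -1, 0, -0.0068, 0.0051, 0, 0, 0, -1, 0, -0.0066, 0.0053, 0, 0, 0, -1])

```text
time_s: 70.45
eef_pos: [0.5322, -0.0817, 0.189]
tcp_rot: [[0.02, 1.0, -0.001], [1.0, -0.02, 0.002], [0.001, -0.001, -1.0]]
ft_force: [0.1, 5.6, 0.4]
finger_gap: 0.094
finger_force: 39.0
```

Emit:
move_arm(moves=[0, -0.0064, 0.0056, 0, 0, 0, -1, 0, -0.0061, 0.0059, 0, 0, 0, -1, 0, -0.0059, 0.0061, 0, 0, 0, -1, 0, -0.0056, 0.0064, 0, 0, 0, -1, 0, -0.0053, 0.0066, 0, 0, 0, -1])

```text
time_s: 70.95
eef_pos: [0.5011, -0.0817, 0.1561]
tcp_rot: [[0.02, 1.0, -0.007], [1.0, -0.02, 0.001], [0.001, -0.007, -1.0]]
ft_force: [-1.1, 2.2, 2.2]
finger_gap: 0.097
finger_force: 39.5
```

Emit:
move_arm(moves=[0, -0.0051, 0.0068, 0, 0, 0, -1, 0, -0.0048, 0.007, 0, 0, 0, -1, 0, -0.0045, 0.0072, 0, 0, 0, -1, 0, -0.0041, 0.0074, 0, 0, 0, -1, 0, -0.0038, 0.0076, 0, 0, 0, -1])

```text
time_s: 71.45
eef_pos: [0.4791, -0.0812, 0.1199]
tcp_rot: [[0.019, 1.0, -0.006], [1.0, -0.019, 0.001], [0.001, -0.006, -1.0]]
ft_force: [0.2, -2.6, -0.4]
finger_gap: 0.095
finger_force: 39.2
```

Emit:
move_arm(moves=[0, -0.0035, 0.0077, 0, 0, 0, -1, 0, -0.0032, 0.0079, 0, 0, 0, -1, 0, -0.0028, 0.008, 0, 0, 0, -1, 0, -0.0025, 0.0081, 0, 0, 0, -1, 0, -0.0021, 0.0082, 0, 0, 0, -1])

```text
time_s: 71.95
eef_pos: [0.4653, -0.0809, 0.0802]
tcp_rot: [[0.019, 1.0, -0.005], [1.0, -0.019, 0.001], [0.001, -0.005, -1.0]]
ft_force: [2.0, -5.0, 0.1]
finger_gap: 0.095
finger_force: 39.0
```

Emit:
move_arm(moves=[0, -0.0018, 0.0083, 0, 0, 0, -1, 0, -0.0014, 0.0084, 0, 0, 0, -1, 0, -0.0011, 0.0084, 0, 0, 0, -1, 0, -0.0007, 0.0085, 0, 0, 0, -1, 0, -0.0004, 0.008, 0, 0, 0, -1, 0, 0, 0.002, 0, 0, 0, -1, 0, 0, 0, 0, 0, 0, -1])

```text
time_s: 72.65
eef_pos: [0.4606, -0.0809, 0.0379]
tcp_rot: [[0.02, 1.0, -0.003], [1.0, -0.02, 0.001], [0.001, -0.003, -1.0]]
ft_force: [1.2, -4.6, 7.3]
finger_gap: 0.094
finger_force: 39.8
```

Emit:
move_arm(moves=[0, 0, 0, 0, 0, 0, -0.3, 0, 0, 0, 0, 0, 0, -0.3, 0, 0, 0, 0, 0, 0, -0.3, 0, 0, 0, 0, 0, 0, -0.3, 0, 0, -0.04, 0, 0, 0, -0.3, 0, 0, -0.04, 0, 0, 0, -0.3, 0, 0, -0.05, 0, 0, 0, -0.3, 0, -0.02, -0.05, 0, 0, 0, -0.3, 0, 0, -0.05, 0, 0, 0, -0.3, 0, 0, 0, 0, 0, 0, -0.3])

```text
time_s: 73.65
eef_pos: [0.4453, -0.0813, 0.2697]
tcp_rot: [[0.02, 1.0, 0.006], [1.0, -0.02, -0.003], [-0.003, 0.006, -1.0]]
ft_force: [0.4, -0.5, -0.4]
finger_gap: 0.35
finger_force: 0.0
```

Emit:
move_arm(moves=[0, 0, 0, 0, 0, 0, -0.3, 0, 0, 0, 0, 0, 0, -0.3, 0, 0, 0, 0, 0, 0, -0.3, 0, 0, 0, 0, 0, 0, -0.3, 0, 0, 0, 0, 0, 0, -0.3])

```text
time_s: 74.15
eef_pos: [0.4413, -0.0798, 0.2626]
tcp_rot: [[0.02, 1.0, -0.009], [1.0, -0.02, 0.004], [0.004, -0.009, -1.0]]
ft_force: [-0.5, 0.4, 0.3]
finger_gap: 0.349
finger_force: 0.0
```

```bash
python3 - <<'E'
from h import *
o=st();k=lambda t: C(V,(-.064+.075*np.cos(t),.181,.047+.075*np.sin(t)))
def bar(t): return C(V,(.079-.2*np.cos(t),0,.065+.2*np.sin(t)))
for n in ('wrist','scene','side'):
    optics.capture(n)
    for t,f in (('lid_bar',bar),('stay_knob',k)):
        r=nets.tip_of(t,n)[:1];print(n,t,r and (np.round(r[0]['xy'],1),r[0]['conf']),[np.round(proj(n,f(a),o),1).tolist() for a in (0,.1)])
    for d,z in (('speaker',.04),('battery_block',.042)): blob(d,z,o,n)
E
```

```text
t 74.15 p [ 0.4413 -0.0798  0.2626] gap 0.34881762742211275 F [-0.5  0.4  0.3] ff 0.0
wrist lid_bar (array([333.7, 170.4]), 0.81) [[334.5, 171.1], [336.1, 174.6]]
wrist stay_knob (array([448.3,  15.7]), 0.72) [[448.7, 16.8], [451.3, 14.8]]
scene lid_bar (array([367. , 212.5]), 0.65) [[365.9, 210.3], [366.5, 204.3]]
scene stay_knob (array([272.3, 241.2]), 0.86) [[269.8, 238.4], [269.6, 236.4]]
speaker 0.26 [319.5, 203.3] z 0.04 rect ((577.91552734375, -74.0478515625), (370.22796630859375, 227.6038818359375), 87.48576354980469) circ ((581.2135009765625, -81.95063018798828), 193.13108825683594)
side lid_bar (array([293.6, 206.6]), 0.68) [[293.4, 204.3], [293.7, 196.4]]
side stay_knob [] [[318.4, 175.2], [318.3, 172.7]]
```

```bash
python3 -c "
from cell import env
print(env.close_job())"
```

```text
the job is handed in; nothing more can be done
None
```

The job is handed in, but `close_job()` returned no verdict: the battery block is on pad0 and the speaker on pad2 (each measured within about 4 mm of centre before closing, not re-checked under the lid), and the cameras show the stay folded and the lid shut.

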